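# Chuck the thickest drill bit

### The job

We are about to bore the bench for a new practice-head clamp: take the thickest twist drill bit from the wooden rest, push its plain shank fully home into the chuck of the cordless drill, and turn the chuck's sleeve until the jaws hold the bit straight and hand-tight - firm, but do not force it or the chuck will jam. Let go of everything when it is done and leave the other things on the bench where they are.

Things in the scene. Friction and masses are not known exactly. Their poses are not given: they have to be found in the camera images.
- bit_center (a point): The wanted bit: the thicker, longer one of two steel twist drills, 10 mm in diameter, 133 mm long, 65 g, lying level in one of the rest's three notches. The point is half-way along its axis, 36 mm above the bench at the start. Its x axis runs along the bit to the fluted cutting tip; the other end (the last 46 mm) is the plain round shank.
- bit_tip (a point): The cutting tip of the wanted bit, 66.5 mm from its middle; it ends up outside the chuck.
- bit_rest: Wooden bit rest fixed to the bench: base board 104 (x) by 146 (y) mm, 8 mm thick, with two notched cross rails (10 mm thick, top at 40 mm) at x = -36 and 36 mm, a 62 mm gap between them for fingers. The bits lie along its x axis, tips to +x, in notches at y = -45, 0 and 45 mm; which bit is in which notch varies. Origin on the bench under its middle.
- drill: Grey cordless drill standing upright on its battery in a black dock screwed to the bench; it does not move. Origin on the bench under the dock. Its x axis points level along the chuck, out of its mouth; z up. The chuck axis is 178 mm above the bench. A collar 57 mm in diameter (x 52 to 72 mm) and the motor case 67 mm in diameter lie behind the chuck; the mouth is at x = 146 mm.
- chuck_mouth (a point): Centre of the chuck's mouth, on the chuck axis. Its x axis points straight out of the chuck, level; z up. The mouth is bevelled, narrowing to a 13 mm opening; a rigid floor ends the bore 30 mm behind the mouth, so a bit that is home has its middle 36.5 mm before the mouth. A bit let go before the jaws close droops by up to 0.2 rad at its tip but stays in.
- sleeve_grip (a point): Where to grip the sleeve: on the chuck axis, 48 mm behind the mouth, mid black ribbed band, 42 mm in diameter, reaching 16 mm either way. Axes as chuck_mouth. Grip from above, fingers on either side, and lean the hand about the axis; nothing is in the way round it. It tightens clockwise seen facing the mouth: about this point's -x (its top moves to the point's +y). It stays where it is left.
- jaws (a point): Point on the chuck axis between the three jaws, 16 mm behind the mouth. The sleeve closes them together, 1.6 mm per rad, from an unknown opening: 0.9 to 1.75 rad until they take the bit and its droop is gone. The sleeve drags with a steady 0.18 N m; then the torque climbs by 0.17 N m per rad: 0.07 above the drag is barely tight, 0.1 to 0.2 hand-tight (0.6 to 1.2 rad), over 0.27 forced.
- thin_bit_center (a point): A thin twist drill, 6 mm in diameter, 93 mm long, in another notch of the rest. Middle of its axis. Not wanted; leave it.
- flat_bit_center (a point): A flat (spade) wood bit, 8 mm shank, 22 mm wide blade, 157 mm long, in the third notch. Middle of its axis. Not wanted; leave it.
- head_clamp_center (a point): The dark green cast clamp for a practice head, lying on its side on the bench, about 170 mm by 140 mm, 30 mm high. Its middle. Leave it.
- cream_jar_center (a point): White jar with a black lid, 68 mm in diameter, 62 mm high. Its centre. Leave it.
- screw_tin_center (a point): Open metal tin of screws, 90 by 70 mm, 26 mm high. Its centre. Leave it.
- tail_comb_center (a point): Black tail comb with a steel pin tail, 215 mm long, lying flat. Its middle. Leave it.
- spray_bottle_center (a point): Clear bottle with a white cap, 64 mm in diameter, 110 mm high. Its centre. Leave it.
There are look-alikes about, which are no part of the job. What is shaped like the part that bears bit_center but blue is not meant.

How it is judged:
By the outcome, as a careful person would: the job done as asked, in the order asked, and still so for the second after the job is handed in, with the robot touching nothing.
It also fails if it takes over 72 s, if anything falls off the work surface, if the arm or the gripper's body presses on something with over 40 N, if the wrist force passes 120 N, or if a joint passes its speed limit or range.

### The arm

A 7-joint arm with a two-finger parallel gripper is mounted at the origin on the work surface. World frame = base frame: x ahead of the robot, y to its left, z up, the work surface at z = 0. Lengths are in m, angles in rad, forces in N, time in s.
With the tool pointing down it reaches from about 0.4 to 0.875 m from the base axis. Payload 19.3 kg.
Tool frame: the origin (TCP) lies midway between the tips of the shut fingers; the grasp point (between the pads) lies 19 mm behind it (bot.grip_point_offset is the distance from the TCP to the grasp point, in m); z points along the fingers, y is the direction in which the jaws open and shut (so a half turn about z gives the same grasp; the last joint's range is limited). The gripper opens to 85 mm and grips with 20 to 120 N. Pads are 22 mm wide; open, the fingers measure 114 mm over their backs; the gripper's body (76 mm by 85 mm) begins 54 mm behind the grasp point. The pads swing forward as they close: fully open they stand 13 mm farther back than shut.
Start: joints at [-1.202, 0.521, -0.036, 1.599, 0.021, 1.021, -0.113], TCP at [0.266, 0.566, 0.197] pointing down, gripper open.
Joint ranges: [-2.91, 2.91], [-0.3, 2.13], [-1.5, 1.42], [0.17, 2.43], [-1.26, 4.41], [0.16, 1.93], [-2.52, 2.52]. Speed limits (rad/s): [1.89, 1.89, 2.39, 2.39, 3.01, 3.01, 3.01].

### API

Orientations are given as [roll, pitch, yaw] about the fixed x, y, z axes, in that order (R = Rz(yaw) Ry(pitch) Rx(roll)).
In Python, from workcell import bot, viewer, workorder gives the robot as it stands.
- The arm moves only by the tool move_arm, never from a script. Its argument "plan" is a list of rows, each a list of 6 numbers: the shift along the tool's x, y, z scaled (see below), then the turn, a rotation vector about the tool's x, y, z scaled (see below). A call has 1 to 5 rows; each row shifts and turns the commanded pose from where the row before left it, along the tool's axes as they then stand; what a row does not reach is not made up. The controller multiplies each number of a shift by 0.025 m and each number of a turn by pi rad. A row lasts 1/10 s, in which the tool goes at most 50 mm and 8.59 degrees, less where a joint would pass 70% of its speed; a pose out of reach is approached as far as the arm can. A call with a number of a shift or a turn outside -1 to 1 is refused whole. A call with a gripper value outside its range is refused whole. "claw" is the closure, from -1 (fully open) to 1 (shut), so that 0 is half open, set as the call begins (left out, the last holds). The fingers move at their own pace and stop on an object; "force" is the grip in N (left out, the last holds). Time passes only in rows, so rows that do not move let the fingers close. It gives the time, the measured TCP pose, the force and the opening at its end, in the units of the state.
- bot.observe(): the state, without advancing time (a new reading comes with each control period).
- viewer.grab_frame(name): name is "scene" or "top"; returns the picture (400x640x3 uint8, red, green, blue); there is no depth.
- viewer.camera_info(name): a dict with "K" (3x3 intrinsics, pixels), "D" ([k1, k2, p1, p2, k3] as OpenCV has them; the pictures are not rectified), "R" (3x3) and "t" (3): a world point X has camera coordinates R X + t. Camera axes: x right, y down, z forward; pixel columns grow to the right and rows downward; lengths in m; the calibration is good to about 2 mm. A picture is of the moment at which its call begins. camera_info takes no time and is no camera call.
- workorder.job_done(): hands the job in, once; it reports no verdict.
The state is a dict: "clock": time; "qpos": joint angles; "qd": joint speeds; "joint_efforts": joint torques, N m; "position": TCP position; "tool_rot": TCP orientation; "force": force on the tool from outside, world axes, zero at the start; "moment": the same for the moment, N m; "grip_width": finger opening in m.
Only numpy, scipy, OpenCV 4.12 (cv2) and the standard library are available. Lean on these libraries where they do the work, as an engineer would, in place of code of your own. Each camera call takes 0.05 s, during which the arm holds its last target.

## Working session

There is one attempt and no reset: what is moved stays moved. The work goes in short steps, Python scripts to look and compute and a tool call to move; the robot and the scene stay as the last step left them, time stands still between calls to the robot, and variables do not carry over. Pictures are saved under pics/ and viewed, and the job is handed in when it is done.

Besides the shell and the picture viewer there is one more tool, called after "Request:" as name([rows], argument=value, ...), one row to a line, values as JSON. move_arm: Moves the arm, as the interface text tells. Shifts and turns lie within -1 to 1; 1 stands for 0.025 m of shift or pi rad of turn. Its arguments: {"type":"object","properties":{"plan":{"type":"array","items":{"type":"array","items":{"type":"number"}}},"claw":{"type":"number"},"force":{"type":"number"}},"required":["plan"]}

```bash
mkdir -p pics; ls; python3 - <<'E'
from workcell import bot, viewer, workorder
import cv2
print(bot.observe())
for n in("scene","top"):
    f=viewer.grab_frame(n); cv2.imwrite(f"pics/{n}0.png",f[:,:,::-1]); print(n,viewer.camera_info(n))
E
```

```text
pics
{'clock': 0.0, 'qpos': array([-1.20218967,  0.5220058 , -0.03631889,  1.59997165,  0.02116139,
        1.02109913, -0.11282268]), 'qd': array([-0.00080303,  0.00102368,  0.00045701, -0.00073233, -0.00180738,
       -0.00036515, -0.00058756]), 'joint_efforts': array([ 7.21696979e-04, -9.27090454e+01,  1.98113568e+00, -3.69916034e+01,
        1.81554415e-02,  8.40963417e-03, -1.99504319e-05]), 'position': array([0.26541333, 0.56544923, 0.19664397]), 'tool_rot': array([-3.14049305e+00,  4.92082743e-05,  2.70272515e+00]), 'force': array([-1.45073863,  0.64652761, -0.17124187]), 'moment': array([0.0365986 , 0.00865338, 0.00114759]), 'grip_width': 0.08561407560753997}
scene {'K': array([[518.96413399,   0.        , 323.6668895 ],
       [  0.        , 518.96413399, 199.04096363],
       [  0.        ,   0.        ,   1.        ]]), 'D': array([0.01023867, 0.        , 0.        , 0.        , 0.        ]), 'R': array([[-3.77566751e-01,  9.25982150e-01,  6.37830955e-04],
       [ 7.62335376e-01,  3.11231072e-01, -5.67432811e-01],
       [-5.25631167e-01, -2.13757521e-01, -8.23419455e-01]]), 't': array([ 0.08181617, -0.33729427,  1.7071589 ])}
top {'K': array([[401.49101253,   0.        , 318.43766726],
       [  0.        , 401.49101253, 199.44490746],
       [  0.        ,   0.        ,   1.        ]]), 'D': array([0.02591391, 0.        , 0.        , 0.        , 0.        ]), 'R': array([[ 0.1154813 , -0.993308  , -0.0018131 ],
       [-0.97291251, -0.11274175, -0.20181812],
       [ 0.20026314,  0.02507021, -0.97942134]]), 't': array([0.07691427, 0.53866368, 1.16153519])}
```

View pics/scene0.png

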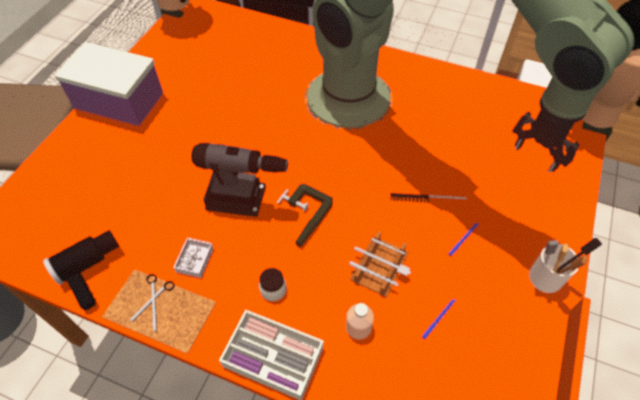

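View pics/top0.png

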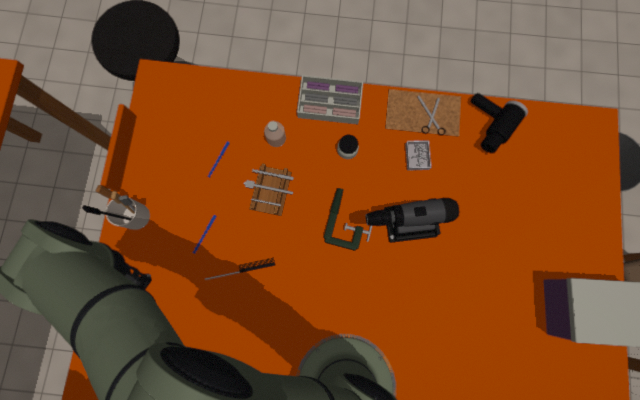

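The rest is at scene (380,264) and top (271,190). The drill chuck is at scene (272,163) and top (378,217). Next I'll crop closer.

```bash
python3 - <<'E'
import cv2, numpy as np
s=cv2.imread("pics/scene0.png");t=cv2.imread("pics/top0.png")
a=cv2.resize(s[225:305,335:425],None,fx=6,fy=6,interpolation=cv2.INTER_CUBIC)
b=cv2.resize(t[155:225,235:305],None,fx=7,fy=7,interpolation=cv2.INTER_CUBIC)[:480]
cv2.imwrite("pics/c_s.png",a);cv2.imwrite("pics/c_t.png",b)
a=cv2.resize(s[135:220,185:295],None,fx=6,fy=6,interpolation=cv2.INTER_CUBIC)
b=cv2.resize(t[190:250,350:470],None,fx=6,fy=6,interpolation=cv2.INTER_CUBIC)
cv2.imwrite("pics/d_s.png",a);cv2.imwrite("pics/d_t.png",b)
E
```

```text
(no output)
```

View pics/c_s.png

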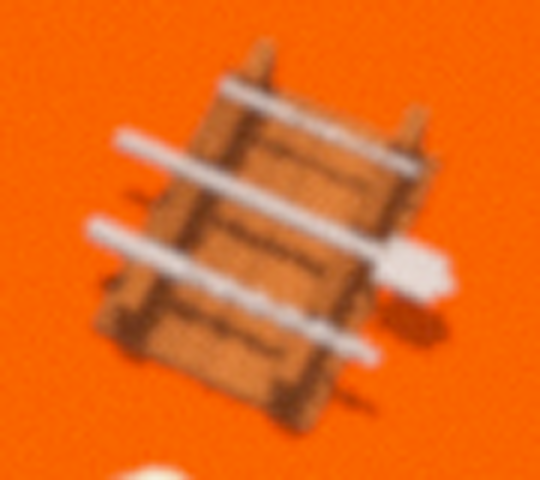

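View pics/c_t.png

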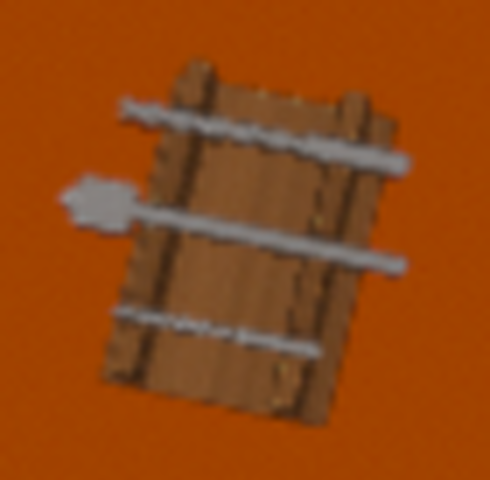

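View pics/d_s.png

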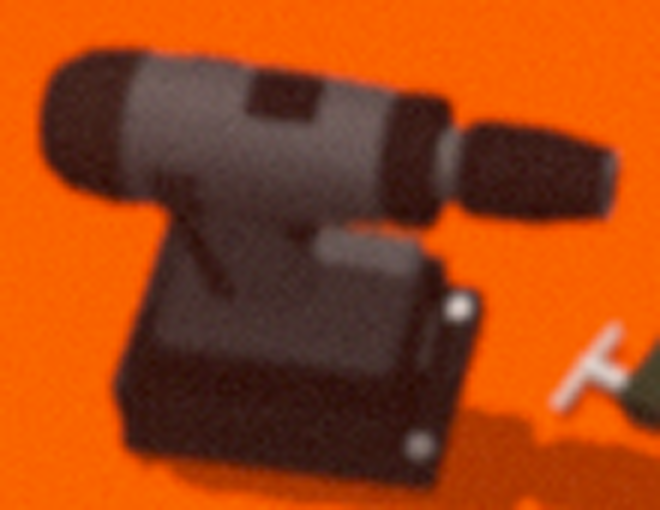

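View pics/d_t.png

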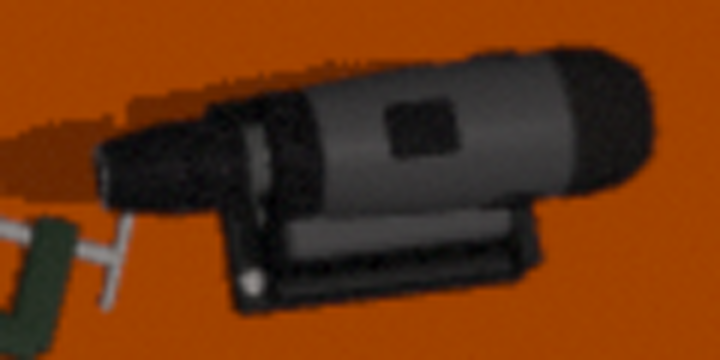

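Candidates for the wanted bit, as scene / top pixels:
- Twist bit in the front notch, ends scene (351,263)–(397,284), top (293,178)–(252,170). It is thick, long and has flutes.
- Spade bit in the middle, scene (380,258) / top (268,187).
- Thin, short twist bit, scene (388,246) / top (266,202).
- Blue rods, scene (463,240) and (438,319), which are decoys.

I choose the front-notch twist bit. Both close crops confirm it: it is thick, fluted at the left (+x) end in the top view, and has no blade.

```bash
cat > h.py <<'E'
import numpy as np, cv2
from workcell import bot, viewer, workorder
def ray(n,px):
    c=viewer.camera_info(n); u=cv2.undistortPoints(np.array(px,float).reshape(-1,1,2),c["K"],c["D"]).reshape(-1,2)
    d=np.c_[u,np.ones(len(u))]@c["R"]; o=-c["R"].T@c["t"]; return o,d
def onz(n,px,z):
    o,d=ray(n,px); s=(z-o[2])/d[:,2]; return o+d*s[:,None]
def proj(n,X):
    c=viewer.camera_info(n); r,_=cv2.Rodrigues(c["R"]); return cv2.projectPoints(np.array(X,float).reshape(-1,1,3),r,c["t"],c["K"],c["D"])[0].reshape(-1,2)
def tri(ps,pt):
    o1,d1=ray("scene",[ps]);o2,d2=ray("top",[pt]);d1=d1[0]/np.linalg.norm(d1);d2=d2[0]/np.linalg.norm(d2)
    A=np.c_[d1,-d2];s=np.linalg.lstsq(A,o2-o1,rcond=None)[0];a=o1+s[0]*d1;b=o2+s[1]*d2
    return (a+b)/2,np.linalg.norm(a-b)
E
cat > m.py <<'E'
from h import *
im={n:cv2.imread(f"pics/{n}0.png").astype(float) for n in("scene","top")}
# bit: saturation-weighted whiteness = blue channel (B low on orange/wood)
ends={"scene":((351,263.5),(397,284)),"top":((293,178),(252.5,170.5))}
for n,(p,q) in ends.items():
    p=np.array(p);q=np.array(q);L=np.linalg.norm(q-p);u=(q-p)/L;v=np.array([-u[1],u[0]])
    B=im[n][:,:,0]; ss=np.arange(-8,L+8,.5); tt=np.arange(-4.,4.1,.25)
    P=p+ss[:,None,None]*u+tt[None,:,None]*v
    S=cv2.remap(B.astype(np.float32),P[...,0].astype(np.float32),P[...,1].astype(np.float32),cv2.INTER_LINEAR)
    S=np.clip(S-np.percentile(S,40),0,None)
    prof=S.sum(1); pk=np.median(prof[20:-20]); i=np.where(prof>pk/2)[0]; s0,s1=ss[i[0]],ss[i[-1]]
    m=(ss>s0+3)&(ss<s1-3); w=S[m]; c=(w*tt).sum(1)/w.sum(1); k=np.polyfit(ss[m],c,1)
    a=p+s0*u+np.polyval(k,s0)*v; b=p+s1*u+np.polyval(k,s1)*v
    W=onz(n,[a,b],.036); print(n,"shank",a,W[0],"tip",b,W[1],"len",np.linalg.norm(W[1]-W[0]),"mid",W.mean(0),"yaw",np.arctan2(*(W[1]-W[0])[[1,0]]))
# drill dark mask midlines
for n,(x0,x1) in {"scene":(255,293),"top":(360,402)}.items():
    I=im[n]; R=I[:,:,2]
    print(n)
    for x in range(x0,x1,2):
        col=R[130:250,x]; print(x,end=": ")
        yc=(163 if n=="scene" else 218)-130
        print([int(z) for z in col[yc-14:yc+15]])
E
python3 m.py
```

```text
scene shank [349.92253764 262.23275491] [0.58871947 0.2237878  0.036     ] tip [396.63682759 283.92759511] [0.60135972 0.35202961 0.036     ] len 0.12886325155814446 mid [0.59503959 0.28790871 0.036     ] yaw 1.4725478739642124
top shank [292.5011841  177.94769982] [0.58865198 0.22707323 0.036     ] tip [252.77112244 170.07164324] [0.59953028 0.35357634 0.036     ] len 0.12696996984011416 mid [0.59409113 0.29032478 0.036     ] yaw 1.4850150159966544
scene
255: [232, 172, 90, 62, 62, 63, 58, 59, 64, 62, 59, 58, 61, 58, 58, 55, 54, 56, 50, 52, 51, 46, 51, 98, 163, 202, 197, 165, 115]
257: [241, 195, 111, 64, 55, 54, 59, 61, 60, 63, 68, 71, 73, 76, 74, 74, 71, 63, 64, 51, 56, 76, 114, 168, 226, 244, 246, 235, 181]
259: [247, 234, 175, 115, 87, 80, 74, 83, 94, 106, 108, 114, 110, 107, 99, 86, 80, 77, 80, 113, 176, 220, 239, 245, 248, 249, 248, 245, 234]
261: [248, 248, 245, 241, 240, 236, 215, 164, 118, 98, 86, 88, 79, 74, 71, 63, 63, 61, 70, 104, 164, 223, 244, 248, 248, 248, 248, 249, 248]
263: [249, 249, 249, 249, 247, 238, 190, 121, 75, 63, 58, 60, 57, 55, 56, 56, 56, 54, 49, 54, 67,
[... 4077 characters left out ...]
, 7, 11, 18, 30, 29, 23, 20, 23, 25, 26, 22, 20, 20, 17, 15, 12, 18, 20, 16, 22, 18, 18, 19, 21, 22]
392: [103, 82, 27, 7, 13, 10, 22, 44, 57, 59, 62, 63, 66, 65, 61, 59, 55, 50, 37, 33, 27, 28, 24, 19, 11, 11, 20, 8, 19]
394: [97, 52, 15, 11, 9, 14, 13, 13, 27, 28, 39, 62, 65, 49, 59, 61, 53, 37, 17, 11, 9, 17, 23, 12, 14, 3, 6, 3, 7]
396: [97, 41, 17, 15, 25, 11, 12, 17, 18, 21, 12, 19, 19, 17, 11, 11, 9, 12, 11, 14, 10, 16, 11, 10, 17, 14, 15, 9, 14]
398: [81, 34, 17, 16, 22, 12, 19, 18, 17, 19, 25, 22, 23, 20, 15, 22, 17, 12, 15, 17, 11, 18, 24, 53, 50, 48, 45, 44, 37]
400: [69, 31, 10, 13, 11, 15, 15, 16, 17, 16, 24, 25, 24, 25, 16, 14, 20, 9, 15, 23, 20, 20, 40, 66, 69, 69, 70, 64, 53]
```

```bash
cat > m2.py <<'E'
from h import *
im={n:cv2.imread(f"pics/{n}0.png").astype(np.float32)[:,:,2] for n in("scene","top")}
cfg={"scene":((262,162.3),(287,164.5),153,153),"top":((384,215.5),(367,219.),60,90)}
for n,(p,q,ta,tb) in cfg.items():
    p=np.array(p);q=np.array(q)
    for it in range(3):
        L=np.linalg.norm(q-p);u=(q-p)/L;v=np.array([-u[1],u[0]])
        if v[1]<0: v=-v
        ss=np.arange(2,L-2,.5);tt=np.arange(-12,12.01,.1);P=(p+ss[:,None,None]*u+tt[None,:,None]*v).astype(np.float32)
        S=cv2.remap(im[n],P[...,0],P[...,1],cv2.INTER_LINEAR);c=len(tt)//2
        mid=[];wid=[]
        for r in S:
            a=c-np.argmax(r[:c][::-1]>ta); b=c+np.argmax(r[c:]>tb); mid.append((tt[a-1]+tt[b])/2);wid.append(tt[b]-tt[a-1])
        k=np.polyfit(ss,mid,1); p,q=p+np.polyval(k,0)*v,q+np.polyval(k,L)*v
    print(n,p,q,"rms",np.std(np.polyval(k,ss)-mid),"wid",np.round(wid[::4],1))
    # mouth position along the axis
    sa=np.arange(-5,8,.1);Q=(q+sa[:,None]*u).astype(np.float32);r=cv2.remap(im[n],Q[:,0:1],Q[:,1:],cv2.INTER_LINEAR).ravel()
    print(" along",np.round(r[::5]))
    W=onz(n,[p,q],.178);d=W[1]-W[0]; print(W,"yaw",np.arctan2(d[1],d[0]))
E
python3 m2.py
```

```text
scene [261.99945344 162.31484139] [286.92265593 165.35002539] rms 0.04211139929713974 wid [15.7 16.  16.  15.9 16.  16.  15.5 14.7 13.8 13.2 12.4]
 along [ 65.  62.  57.  59.  63.  67.  71.  77.  83. 110. 141. 177. 218. 235.
 245. 248. 249. 249. 248. 248. 248. 248. 249. 249. 249. 249.]
[[ 4.78004198e-01 -6.32992766e-02  1.78000000e-01]
 [ 4.62943967e-01 -4.32685793e-04  1.78000000e-01]] yaw 1.8059238841596368
top [384.28478675 216.87417399] [367.03156302 219.11835459] rms 0.08805101306134425 wid [16.  15.9 15.9 15.5 14.6 13.9 13.4]
 along [ 20.  20.  20.  20.  20.  20.  20.  24.  29.  44.  58.  51.  42.  65.
  89.  98. 104. 104. 105. 105. 104. 105. 107. 106. 105. 105.]
[[ 0.47388831 -0.04614183  0.178     ]
 [ 0.46245148 -0.00064194  0.178     ]] yaw 1.8170541612537103
```

```bash
cat >> h.py <<'E'
from scipy.spatial.transform import Rotation as Ro
def goto(pos,rpy,show=True):
    """offset from the measured pose to the target, in tool axes, scaled units"""
    o=bot.observe(); R=Ro.from_euler("xyz",o["tool_rot"]); T=Ro.from_euler("xyz",rpy)
    rv=(R.inv()*T).as_rotvec()/np.pi
    d=np.array(pos)-o["position"]
    print("t",round(o["clock"],2),"pos",o["position"].round(4),"rpy",o["tool_rot"].round(4),"q",o["qpos"].round(3),"w",round(o["grip_width"],4),"F",o["force"].round(1),"M",o["moment"].round(3))
    print(" total turn",rv.round(4)," shift in current axes",(R.inv().apply(d)/.025).round(2)," shift in target axes",(T.inv().apply(d)/.025).round(2))
E
python3 -c "
from h import *
goto([.5945,.2905,.15],[np.pi,0,1.48])"
```

```text
t 0.1 pos [0.2654 0.5655 0.1967] rpy [-3.1406  0.      2.7028] q [-1.202  0.522 -0.036  1.6    0.021  1.021 -0.113] w 0.0854 F [0.2 0.1 0.6] M [-0.013 -0.03   0.003]
 total turn [-3.000e-04  2.000e-04  3.892e-01]  shift in current axes [-16.59  -4.36   1.87]  shift in target axes [-9.76 14.11  1.87]
```

Request:
move_arm([
  [0,0,0,0,0,0.043],
  [0,0,0,0,0,0.043],
  [0,0,0,0,0,0.043],
  [0,0,0,0,0,0.043],
  [0,0,0,0,0,0.043],
], claw=0.25, force=60)

```text
clock: 0.6
position: [0.2655, 0.5656, 0.1969]
tool_rot: [-3.141, 0.0, 2.022]
force: [1.0, -0.2, 0.5]
grip_width: 0.0322
```

Request:
move_arm([
  [0,0,0,0,0,0.043],
  [0,0,0,0,0,0.043],
  [0,0,0,0,0,0.043],
  [0,0,0,0,0,0.043],
  [0,0,0,0,0,0],
])

```text
clock: 1.1
position: [0.2653, 0.5656, 0.1968]
tool_rot: [3.141, 0.001, 1.485]
force: [0.3, 0.2, 0.0]
grip_width: 0.0322
```

Request:
move_arm([
  [-0.7,1,0,0,0,0],
  [-0.7,1,0,0,0,0],
  [-0.7,1,0,0,0,0],
  [-0.7,1,0,0,0,0],
  [-0.7,1,0,0,0,0],
])

```text
clock: 1.6
position: [0.3836, 0.4672, 0.1971]
tool_rot: [-3.141, 0.0, 1.492]
force: [0.3, -0.1, 1.2]
grip_width: 0.0322
```

Request:
move_arm([
  [-0.7,1,0,0,0,0],
  [-0.7,1,0,0,0,0],
  [-0.7,1,0,0,0,0],
  [-0.7,1,0,0,0,0],
  [-0.7,1,0,0,0,0],
])

```text
clock: 2.1
position: [0.5008, 0.3695, 0.197]
tool_rot: [-3.141, 0.0, 1.492]
force: [-0.0, 1.1, 0.7]
grip_width: 0.0321
```

```bash
python3 -c "
from h import *
goto([.5945,.2905,.08],[np.pi,0,1.48])"
```

```text
t 2.1 pos [0.5008 0.3695 0.197 ] rpy [-3.1413e+00  2.0000e-04  1.4918e+00] q [-0.928  0.535  0.295  1.62  -0.175  1.014 -0.658] w 0.0321 F [-0.   1.1  0.7] M [-0.022 -0.054  0.019]
 total turn [-0.0001  0.0001  0.0038]  shift in current axes [-2.85  3.99  4.68]  shift in target axes [-2.81  4.02  4.68]
```

Request:
move_arm([
  [-0.7,1,0,0,0,0],
  [-0.7,1,0,0,0,0],
  [-0.7,1,0,0,0,0.004],
  [-0.7,1,0.9,0,0,0],
  [0,0,1,0,0,0],
])

```text
clock: 2.6
position: [0.5969, 0.288, 0.1496]
tool_rot: [3.139, 0.001, 1.474]
force: [0.7, -0.1, -0.7]
grip_width: 0.032
```

Request:
move_arm([
  [0,0,1,0,0,0],
  [0,0,0,0,0,0],
  [0,0,0,0,0,0],
])

```text
clock: 2.9
position: [0.5936, 0.292, 0.1251]
tool_rot: [-3.141, 0.0, 1.477]
force: [0.7, 0.1, -0.6]
grip_width: 0.0322
```

```bash
python3 -c "
from h import *
goto([.5945,.2905,.017],[np.pi,0,1.48])
for n in ('scene','top'):
    f=viewer.grab_frame(n); cv2.imwrite(f'pics/{n}1.png',f[:,:,::-1])
s=cv2.imread('pics/scene1.png');t=cv2.imread('pics/top1.png')
a=cv2.resize(s[205:305,335:435],None,fx=4,fy=4,interpolation=cv2.INTER_CUBIC)
b=cv2.resize(t[145:245,220:320],None,fx=4,fy=4,interpolation=cv2.INTER_CUBIC)
cv2.imwrite('pics/c1.png',np.hstack([a,b]))
"
```

```text
t 2.9 pos [0.5936 0.292  0.1251] rpy [-3.1412e+00  3.0000e-04  1.4768e+00] q [-0.724  0.676  0.281  1.571 -0.218  0.926 -0.464] w 0.0322 F [ 0.7  0.1 -0.6] M [ 0.016  0.034 -0.006]
 total turn [-0.0001  0.0001 -0.001 ]  shift in current axes [-0.06  0.04  4.32]  shift in target axes [-0.06  0.04  4.32]
```

View pics/c1.png

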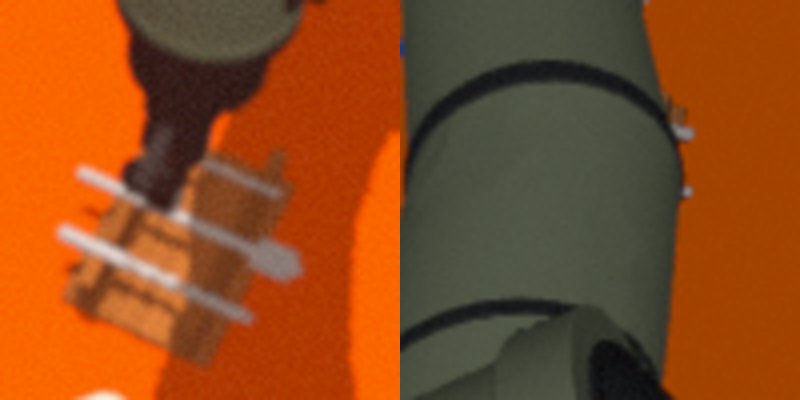

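The picture shows the hand above the rest, at scene crop (155,180), and the front bit still clear at (150,270). The fingertips are at z=0.125, so parallax explains the offset. I'll lower the hand now.

Request:
move_arm([
  [-0.06,0.04,1,0,0,0],
  [0,0,1,0,0,0],
  [0,0,1,0,0,0],
  [0,0,0.6,0,0,0],
  [0,0,0,0,0,0],
])

```text
clock: 3.5
position: [0.5938, 0.2903, 0.0338]
tool_rot: [-3.14, 0.001, 1.475]
force: [-0.5, 0.1, -0.4]
grip_width: 0.0324
```

Request:
move_arm([
  [0,0,0.4,0,0,0],
  [0,0,0.3,0,0,0],
  [0,0,0,0,0,0],
])

```text
clock: 3.8
position: [0.5941, 0.2904, 0.0167]
tool_rot: [-3.141, 0.0, 1.475]
force: [-0.6, -0.4, -1.0]
grip_width: 0.0321
```

```bash
python3 -c "
from h import *
goto([.5945,.2905,.017],[np.pi,0,1.48])
for n in ('scene',):
    f=viewer.grab_frame(n); cv2.imwrite(f'pics/{n}2.png',f[:,:,::-1])
s=cv2.imread('pics/scene2.png')
a=cv2.resize(s[205:305,335:435],None,fx=6,fy=6,interpolation=cv2.INTER_CUBIC)
cv2.imwrite('pics/c2.png',a)
"
```

```text
t 3.8 pos [0.5941 0.2904 0.0167] rpy [-3.1411e+00  3.0000e-04  1.4746e+00] q [-0.693  0.813  0.236  1.625 -0.256  0.735 -0.434] w 0.0321 F [-0.6 -0.4 -1. ] M [-0.034 -0.041 -0.001]
 total turn [-0.0002  0.0001 -0.0017]  shift in current axes [ 0.    0.01 -0.01]  shift in target axes [ 0.    0.01 -0.01]
```

View pics/c2.png

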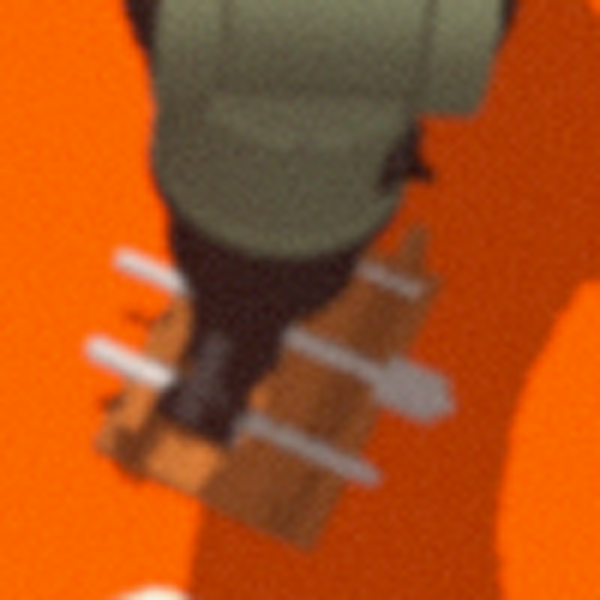

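The fingers straddle the front bit at its middle, near crop (205,400). Nothing else has moved. I'll close the gripper.

Request:
move_arm([
  [0,0,0,0,0,0],
  [0,0,0,0,0,0],
  [0,0,0,0,0,0],
  [0,0,0,0,0,0],
], claw=1, force=60)

```text
clock: 4.25
position: [0.5945, 0.2905, 0.0174]
tool_rot: [3.141, -0.0, 1.474]
force: [0.2, -0.5, -0.1]
grip_width: -0.0003
```

Request:
move_arm([
  [0,0,-0.4,0,0,0],
  [0,0,-1,0,0,0],
  [0,0,-1,0,0,0],
  [0,0,-1,0,0,0],
  [0,0,-1,0,0,0],
])

```text
clock: 4.75
position: [0.5945, 0.2904, 0.1291]
tool_rot: [3.141, -0.0, 1.474]
force: [0.5, 0.2, 0.4]
grip_width: -0.0002
```

Request:
move_arm([
  [0,0,-1,0,0,0],
  [0,0,-1,0,0,0],
  [0,0,-1,0,0,0],
  [0,0,-0.5,0,0,0],
  [0,0,0,0,0,0],
])

```text
clock: 5.25
position: [0.5951, 0.2907, 0.2166]
tool_rot: [3.139, -0.002, 1.474]
force: [-0.7, 0.1, -0.2]
grip_width: 0.0001
```

```bash
python3 -c "
from h import *
a=np.array([np.cos(1.811),np.sin(1.811),0]);m=np.array([.4628,0,.178])
p=m+a*(.0665+.035); p[2]-=.019; print(p)
goto(p,[np.pi,0,1.811])
for n in ('scene','top'):
    f=viewer.grab_frame(n); cv2.imwrite(f'pics/{n}3.png',f[:,:,::-1])
"
```

```text
[0.4386531  0.09858589 0.159     ]
t 5.25 pos [0.5951 0.2907 0.2166] rpy [ 3.1393e+00 -1.7000e-03  1.4743e+00] q [-0.739  0.583  0.312  1.486 -0.191  1.099 -0.486] w 0.0001 F [-0.7  0.1 -0.2] M [-0.012 -0.04   0.004]
 total turn [ 0.0008 -0.0004 -0.1072]  shift in current axes [-8.26 -5.49  2.28]  shift in target axes [-5.98 -7.91  2.31]
```

View pics/scene3.png

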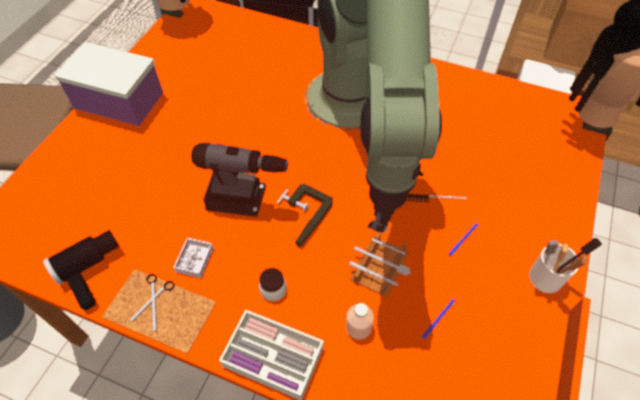

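The grip missed: the opening reads 0. I'll look again.

```bash
python3 -c "
from h import *
s=cv2.imread('pics/scene3.png')
a=cv2.resize(s[195:305,325:435],None,fx=5,fy=5,interpolation=cv2.INTER_CUBIC)
t=cv2.imread('pics/top3.png')
b=cv2.resize(t[130:240,220:330],None,fx=5,fy=5,interpolation=cv2.INTER_CUBIC)
cv2.imwrite('pics/c3.png',cv2.resize(np.hstack([a,b]),(800,400)))
print(proj('scene',[[.5945,.2905,.036],[.5945,.2905,.017]]))
import os
"; sed -i 's/scene0\.png/X/' m.py; sed -e 's/{n}0.png/{n}3.png/' m.py > m3.py; python3 m3.py | head -2
```

```text
[[374.01743063 273.10809042]
 [373.41609762 276.47516022]]
scene shank [349.91815574 262.24258746] [0.58874992 0.22378732 0.036     ] tip [383.02933001 277.61183698] [0.59775925 0.31537726 0.036     ] len 0.09203198227392362 mid [0.59325458 0.26958229 0.036     ] yaw 1.4727458995534604
top shank [292.14875785 179.85080156] [0.58246726 0.22737817 0.036     ] tip [244.48750652 170.8686725 ] [0.59399106 0.37885331 0.036     ] len 0.15191285615459613 mid [0.58822916 0.30311574 0.036     ] yaw 1.4948654343070826
```

View pics/c3.png

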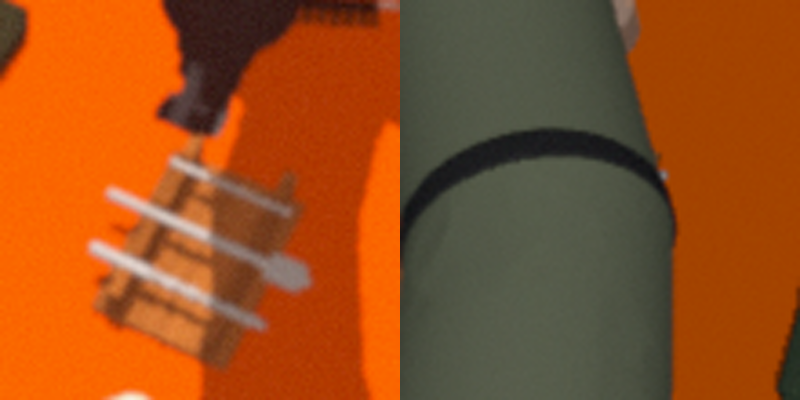

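```bash
python3 -c "
from h import *
print(bot.grip_point_offset)
print(proj('scene',[[.5951,.2907,.2166],[.5951,.2907,.2356]]))
print(proj('scene',[[.5945,.2905,.0167],[.5945,.2905,.0307]]))
s=cv2.imread('pics/scene3.png')
p=proj('scene',[[.5951,.2907,.2166],[.5951,.2907,.2356]])
a=cv2.resize(s[180:250,345:425],None,fx=8,fy=8,interpolation=cv2.INTER_CUBIC)
for q in p: cv2.circle(a,(int((q[0]-345)*8),int((q[1]-180)*8)),4,(255,255,0),2)
cv2.imwrite('pics/c4.png',a)
"
```

```text
0.0187
[[380.54818512 236.80087156]
 [381.33506488 232.40309879]]
[[373.40671749 276.5276853 ]
 [373.84824049 274.05541212]]
```

View pics/c4.png

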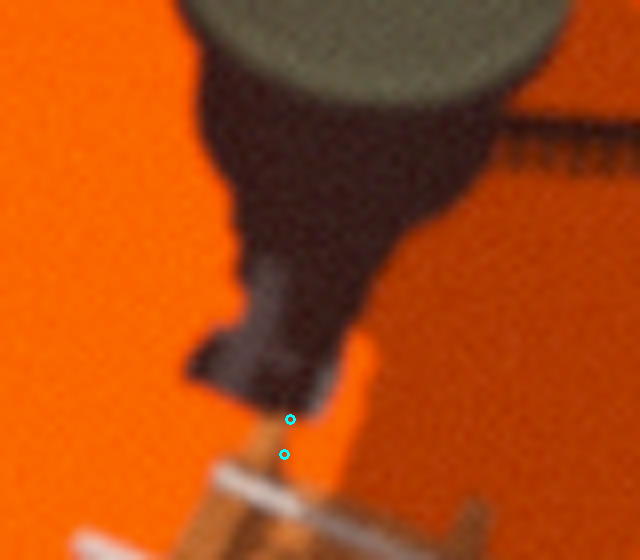

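```bash
python3 -c "
from h import *
yaw=2.7027; T=np.array([.2654,.5654,.1966]); y=np.array([np.sin(yaw),-np.cos(yaw),0])
s=cv2.imread('pics/scene0.png')
a=cv2.resize(s[90:185,495:605],None,fx=7,fy=7,interpolation=cv2.INTER_CUBIC)
for z in (0,.0187,.032):
  for k in (-.0425,0,.0425):
    q=proj('scene',T+k*y+[0,0,z])[0]; print(z,k,q)
    cv2.circle(a,(int((q[0]-495+.5)*7),int((q[1]-90+.5)*7)),4,(255,255,0),2)
cv2.imwrite('pics/c5.png',a)
"
```

```text
0 -0.0425 [513.76587537 160.62099991]
0 0 [528.07628528 170.4973905 ]
0 0.0425 [542.79764255 180.65337877]
0.0187 -0.0425 [516.05383111 155.87530397]
0.0187 0 [530.57071446 165.80487668]
0.0187 0.0425 [545.50964329 176.0188905 ]
0.032 -0.0425 [517.71508024 152.42999425]
0.032 0 [532.3824035  162.39720634]
0.032 0.0425 [547.47994084 172.65236939]
```

View pics/c5.png

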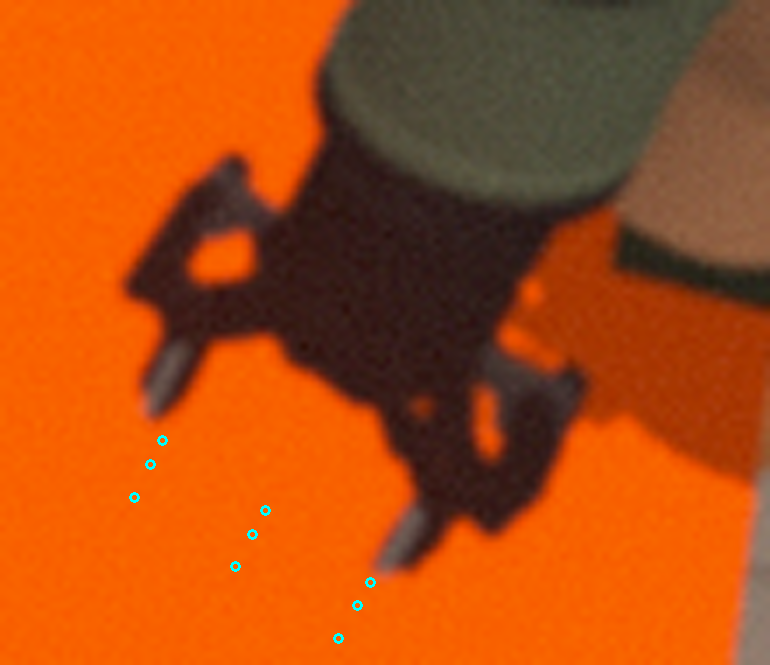

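```bash
python3 -c "
from h import *
yaw=2.7027; T=np.array([.2654,.5654,.1966]); y=np.array([np.sin(yaw),-np.cos(yaw),0])
s=cv2.imread('pics/top0.png')
a=cv2.resize(s[230:310,85:195],None,fx=7,fy=7,interpolation=cv2.INTER_CUBIC)
for z in (0.013,.043):
  for k in (-.0425,0,.0425):
    q=proj('top',T+k*y+[0,0,z])[0]; print(z,k,q)
    cv2.circle(a,(int((q[0]-85+.5)*7),int((q[1]-230+.5)*7)),4,(255,255,0),2)
a=np.clip(a.astype(float)*2,0,255)
cv2.imwrite('pics/c6.png',a)
"
```

```text
0.013 -0.0425 [152.74407702 277.2069729 ]
0.013 0 [139.14405179 268.25618448]
0.013 0.0425 [125.63531283 259.38070587]
0.043 -0.0425 [147.75805897 277.06646108]
0.043 0 [133.76828572 267.85076517]
0.043 0.0425 [119.87412042 258.7144151 ][ WARN:0@0.625] global loadsave.cpp:1063 imwrite_ Unsupported depth image for selected encoder is fallbacked to CV_8U.
```

View pics/c6.png

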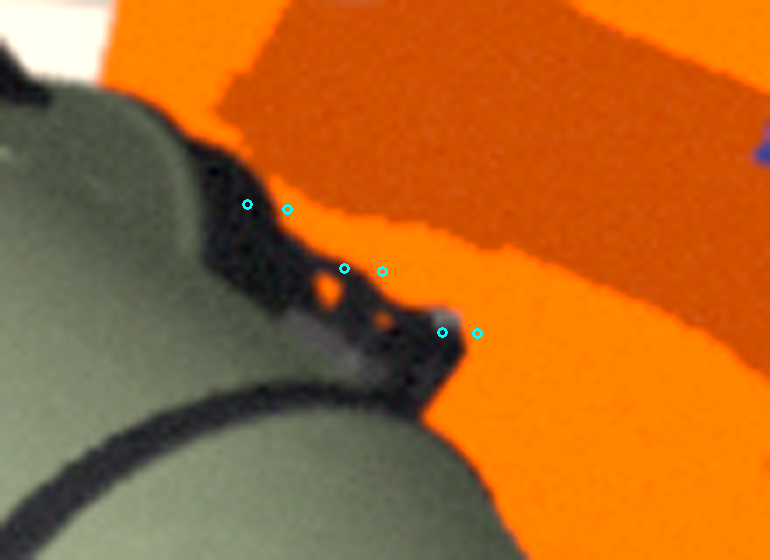

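```bash
python3 -c "
from h import *
yaw=2.7027; T=np.array([.2654,.5654,.1966]); y=np.array([np.sin(yaw),-np.cos(yaw),0])
X,e=tri((516.2,148.1),(148.1,275.5)); print(X,e,'expected',T-.0425*y+[0,0,.013])
for n,ps in (('scene',(533.1,159.6)),):
  for z in (.21,.23,.24,.25): print(z,onz(n,[ps],z))
# shut pose
for px in ((380.5,230.5),(377,229.5),(385.5,230)):
  for z in (.2166,.236,.246): print(px,z,onz('scene',[px],z).round(4))
"
```

```text
[0.25210464 0.52074201 0.2481502 ] 0.004937278291964674 expected [0.24734016 0.52692803 0.2096    ]
0.21 [[0.23842495 0.56879578 0.21      ]]
0.23 [[0.25728321 0.56531738 0.23      ]]
0.24 [[0.26671234 0.56357818 0.24      ]]
0.25 [[0.27614147 0.56183898 0.25      ]]
(380.5, 230.5) 0.2166 [[0.5796 0.2854 0.2166]]
(380.5, 230.5) 0.236 [[0.5914 0.2875 0.236 ]]
(380.5, 230.5) 0.246 [[0.5975 0.2886 0.246 ]]
(377, 229.5) 0.2166 [[0.5801 0.2773 0.2166]]
(377, 229.5) 0.236 [[0.5919 0.2795 0.236 ]]
(377, 229.5) 0.246 [[0.598  0.2807 0.246 ]]
(385.5, 230) 0.2166 [[0.5742 0.2953 0.2166]]
(385.5, 230) 0.236 [[0.586  0.2973 0.236 ]]
(385.5, 230) 0.246 [[0.5922 0.2982 0.246 ]]
```

Measured in both views, the fingertips sit about 29 mm higher than the reported TCP. That is why the fingers closed above the bit. The bit is untouched, so I'll go back down with that correction and watch the force.

Request:
move_arm([
  [0,0,1,0,0,0],
  [0,0,1,0,0,0],
  [0,0,1,0,0,0],
  [0,0,1,0,0,0],
  [0,0,1,0,0,0],
], claw=0.25)

```text
clock: 5.85
position: [0.5935, 0.29, 0.0872]
tool_rot: [-3.14, 0.001, 1.474]
force: [0.7, -0.1, 0.0]
grip_width: 0.0324
```

Request:
move_arm([
  [0,0,1,0,0,0],
  [0,0,1,0,0,0],
  [0,0,1,0,0,0],
  [0,0,0.3,0,0,0],
  [0,0,0,0,0,0],
])

```text
clock: 6.35
position: [0.5934, 0.2898, 0.0056]
tool_rot: [-3.139, 0.002, 1.474]
force: [-0.0, -0.4, 0.3]
grip_width: 0.032
```

Request:
move_arm([
  [0,0,0.2,0,0,0],
  [0,0,0.2,0,0,0],
  [0,0,0.1,0,0,0],
  [0,0,0,0,0,0],
])

```text
clock: 6.75
position: [0.5943, 0.2905, -0.0053]
tool_rot: [-3.142, -0.0, 1.475]
force: [-0.6, -0.8, 1.2]
grip_width: 0.0322
```

```bash
python3 -c "
from h import *
goto([.5945,.2905,-.01],[np.pi,0,1.48])
for n in ('scene',):
    f=viewer.grab_frame(n); cv2.imwrite(f'pics/{n}4.png',f[:,:,::-1])
s=cv2.imread('pics/scene4.png')
a=cv2.resize(s[205:305,335:435],None,fx=6,fy=6,interpolation=cv2.INTER_CUBIC)
cv2.imwrite('pics/c7.png',a)
"
```

```text
t 6.75 pos [ 0.5943  0.2905 -0.0053] rpy [-3.1415 -0.      1.4745] q [-0.688  0.844  0.227  1.629 -0.265  0.699 -0.427] w 0.0322 F [-0.6 -0.8  1.2] M [-0.001 -0.046 -0.023]
 total turn [-0.     -0.     -0.0017]  shift in current axes [0.   0.01 0.19]  shift in target axes [0.   0.01 0.19]
```

View pics/c7.png

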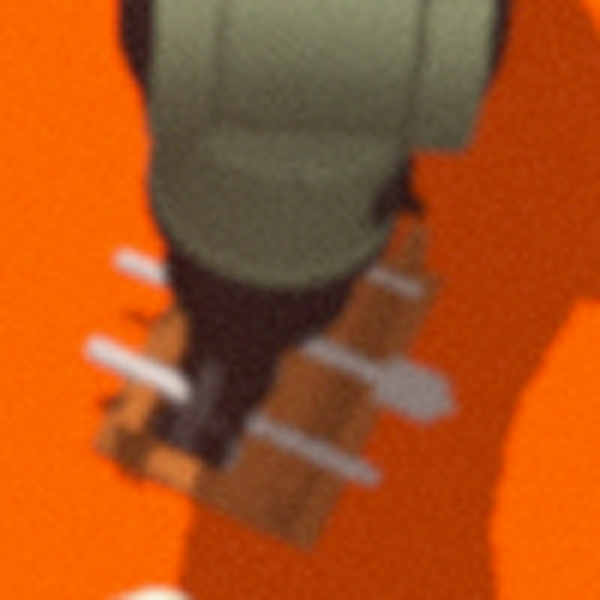

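The fingertips are now lower, at crop (205,465), straddling the front bit with no contact. I'll go 4 mm lower and close.

Request:
move_arm([
  [0,0,0.16,0,0,0],
  [0,0,0,0,0,0],
])

```text
clock: 7.0
position: [0.5942, 0.2904, -0.0097]
tool_rot: [-3.141, 0.0, 1.474]
force: [-0.4, 0.4, 0.2]
grip_width: 0.0319
```

Request:
move_arm([
  [0,0,0,0,0,0],
  [0,0,0,0,0,0],
  [0,0,0,0,0,0],
  [0,0,0,0,0,0],
], claw=1, force=60)

```text
clock: 7.4
position: [0.5945, 0.2904, -0.0091]
tool_rot: [3.141, -0.0, 1.474]
force: [-0.6, -0.5, 2.3]
grip_width: 0.0075
```

Request:
move_arm([
  [0,0,-0.3,0,0,0],
  [0,0,-0.6,0,0,0],
  [0,0,-0.6,0,0,0],
  [0,0,0,0,0,0],
])

```text
clock: 7.8
position: [0.5959, 0.2911, 0.0313]
tool_rot: [3.138, -0.002, 1.474]
force: [0.6, 0.0, -1.3]
grip_width: 0.0074
```

```bash
python3 -c "
from h import *
goto([.5945,.2905,-.01],[np.pi,0,1.48])
for n in ('scene',):
    f=viewer.grab_frame(n); cv2.imwrite(f'pics/{n}5.png',f[:,:,::-1])
s=cv2.imread('pics/scene5.png')
a=cv2.resize(s[205:305,335:435],None,fx=6,fy=6,interpolation=cv2.INTER_CUBIC)
cv2.imwrite('pics/c8.png',a)
"
```

```text
t 7.8 pos [0.5959 0.2911 0.0313] rpy [ 3.1384e+00 -2.2000e-03  1.4743e+00] q [-0.698  0.793  0.244  1.62  -0.254  0.755 -0.435] w 0.0074 F [ 0.6  0.  -1.3] M [ 0.016 -0.041  0.031]
 total turn [ 0.001  -0.0007 -0.0018]  shift in current axes [-0.03 -0.06  1.65]  shift in target axes [-0.03 -0.05  1.65]
```

View pics/c8.png

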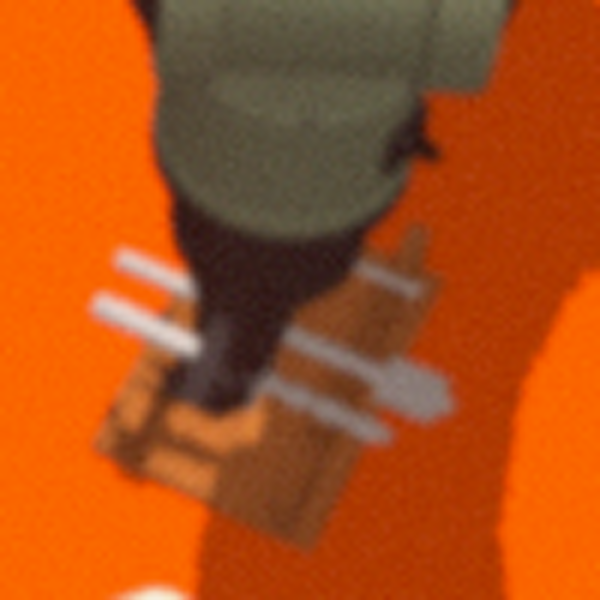

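The bit is held and lifted level, from crop (95,305) to (385,435). The other bits are undisturbed. Next I'll move to a stand-off in front of the chuck.

```bash
python3 -c "
from h import *
a=np.array([np.cos(1.811),np.sin(1.811),0]);m=np.array([.4628,0,.133])
goto(m+a*.1165,[np.pi,0,1.811])"
```

```text
t 7.85 pos [0.5952 0.291  0.03  ] rpy [ 3.1395e+00 -1.6000e-03  1.4745e+00] q [-0.698  0.795  0.243  1.621 -0.254  0.754 -0.435] w 0.0074 F [ 0.2  0.1 -1.5] M [-0.022  0.039  0.018]
 total turn [ 0.0007 -0.0004 -0.1071]  shift in current axes [-7.69 -5.68 -4.14]  shift in target axes [-5.38 -7.91 -4.12]
```

Request:
move_arm([
  [0,0,-1,0,0,0],
  [0,0,-1,0,0,0],
  [0,0,-1,0,0,0],
  [0,0,-1,0,0,0],
  [0,0,0,0,0,0],
])

```text
clock: 8.35
position: [0.5958, 0.291, 0.1314]
tool_rot: [3.138, -0.003, 1.474]
force: [0.8, -0.1, -0.3]
grip_width: 0.0074
```

Request:
move_arm([
  [0,0,0,0,0,-0.036],
  [0,0,0,0,0,-0.036],
  [0,0,0,0,0,-0.035],
  [0,0,0,0,0,0],
])

```text
clock: 8.75
position: [0.5941, 0.2902, 0.1275]
tool_rot: [-3.141, -0.0, 1.813]
force: [0.1, -0.2, -0.4]
grip_width: 0.0076
```

```bash
python3 -c "
from h import *
a=np.array([np.cos(1.811),np.sin(1.811),0]);m=np.array([.4628,0,.133])
goto(m+a*.1165,[np.pi,0,1.811])"
```

```text
t 8.75 pos [0.5941 0.2902 0.1275] rpy [-3.1406e+00 -1.0000e-04  1.8125e+00] q [-0.667  0.663  0.195  1.567 -0.15   0.927 -0.181] w 0.0076 F [ 0.1 -0.2 -0.4] M [ 0.026 -0.028 -0.008]
 total turn [-0.0003 -0.      0.0005]  shift in current axes [-5.35 -7.87 -0.21]  shift in target axes [-5.37 -7.86 -0.22]
```

Request:
move_arm([
  [-0.6,-0.9,0,0,0,0],
  [-0.6,-0.9,0,0,0,0],
  [-0.6,-0.9,0,0,0,0],
  [-0.6,-0.9,0,0,0,0],
  [-0.6,-0.9,0,0,0,0],
])

```text
clock: 9.25
position: [0.5019, 0.19, 0.1278]
tool_rot: [-3.141, 0.0, 1.807]
force: [1.4, 0.4, -0.5]
grip_width: 0.0078
```

Request:
move_arm([
  [-0.6,-0.9,-0.2,0,0,0],
  [-0.6,-0.9,0,0,0,0],
  [-0.6,-0.9,0,0,0,0],
  [-0.5,-0.7,0,0,0,0],
  [0,0,0,0,0,0],
])

```text
clock: 9.75
position: [0.4323, 0.1129, 0.133]
tool_rot: [-3.14, 0.0, 1.805]
force: [-0.3, 0.5, -0.9]
grip_width: 0.0077
```

```bash
python3 -c "
from h import *
a=np.array([np.cos(1.811),np.sin(1.811),0]);m=np.array([.4628,0,.133])
goto(m+a*.1165,[np.pi,0,1.811])
for n in ('scene','top'):
    f=viewer.grab_frame(n); cv2.imwrite(f'pics/{n}6.png',f[:,:,::-1])
s=cv2.imread('pics/scene6.png')
t=cv2.imread('pics/top6.png')
a=cv2.resize(s[120:220,250:350],None,fx=4,fy=4,interpolation=cv2.INTER_CUBIC)
b=cv2.resize(t[170:270,290:390],None,fx=4,fy=4,interpolation=cv2.INTER_CUBIC)
cv2.imwrite('pics/c9.png',np.hstack([a,b]))
"
```

```text
t 9.75 pos [0.4323 0.1129 0.133 ] rpy [-3.1401e+00  2.0000e-04  1.8048e+00] q [-0.561  0.346  0.215  2.123 -0.115  0.685 -0.036] w 0.0077 F [-0.3  0.5 -0.9] M [ 0.041 -0.001 -0.006]
 total turn [-0.0005  0.0001 -0.002 ]  shift in current axes [-0.01  0.11  0.  ]  shift in target axes [-0.02  0.11  0.  ]
```

View pics/c9.png

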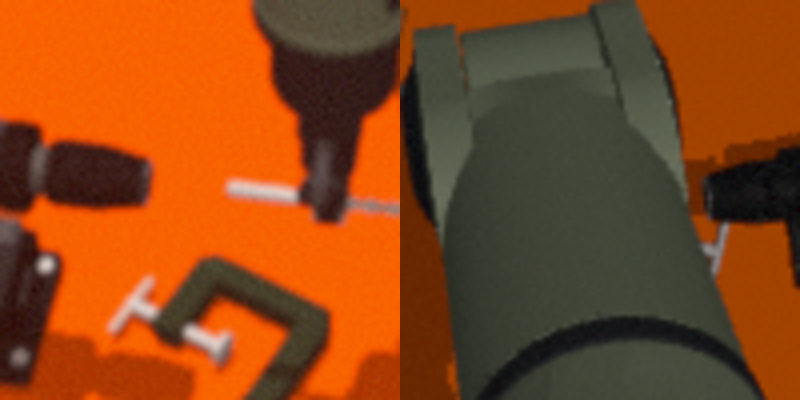

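```bash
cat > m4.py <<'E'
from h import *
import sys
f=sys.argv[1];p=np.array(eval(sys.argv[2]),float);q=np.array(eval(sys.argv[3]),float)
I=cv2.imread(f)[:,:,0].astype(np.float32)
for it in range(3):
    L=np.linalg.norm(q-p);u=(q-p)/L;v=np.array([-u[1],u[0]]);v=v if v[1]>0 else -v
    ss=np.arange(-5,L,.25);tt=np.arange(-5,5.01,.1);P=(p+ss[:,None,None]*u+tt[None,:,None]*v).astype(np.float32)
    S=cv2.remap(I,P[...,0],P[...,1],cv2.INTER_LINEAR);S=np.clip(S-np.percentile(S,40)-15,0,None)
    m=(ss>2)&(ss<L-1.5);c=(S[m]*tt).sum(1)/S[m].sum(1);k=np.polyfit(ss[m],c,1)
    p,q=p+np.polyval(k,0)*v,q+np.polyval(k,L)*v
pr=S.sum(1);i=np.argmax(pr>np.median(pr[m])/2);e=p+ss[i]*u
print("end px",e,"q",q,"resid",np.std(np.polyval(k,ss[m])-c))
W=onz("scene",[e,q],.178);d=W[1]-W[0];print(W,"yaw",np.arctan2(d[1],d[0]))
M=np.array([.46294+.0003,-.0015,.178]);a=np.array([np.cos(1.8085),np.sin(1.8085),0]);n=np.array([a[1],-a[0],0])
print("lateral end,q (m, + = +x side)",(W-M)@n,"dist before mouth",(W-M)@a)
# image line of chuck axis at z .178
c=proj("scene",[M,M+.15*a]);du=(c[1]-c[0])/np.linalg.norm(c[1]-c[0]);nn=np.array([-du[1],du[0]])
print("px off chuck axis (+ down)",(e-c[0])@nn,(q-c[0])@nn)
E
python3 m4.py pics/scene6.png "(307,167)" "(324,168.7)"
```

```text
end px [306.56315103 166.34581458] q [324.01308059 168.56831847] resid 0.030240050753245058
[[0.44704442 0.04698136 0.178     ]
 [0.43692524 0.09062121 0.178     ]] yaw 1.798648829026315
lateral end,q (m, + = +x side) [-0.0043242 -0.0038829] dist before mouth [0.05093172 0.09572726]
px off chuck axis (+ down) -1.354839145545776 -1.220158554575268
```

Request:
move_arm([
  [0,0.14,0.03,0,0,-0.002],
  [-0.5,0,0,0,0,0],
  [-0.5,0,0,0,0,0],
  [-0.5,0,0,0,0,0],
  [0,0,0,0,0,0],
])

```text
clock: 10.35
position: [0.447, 0.077, 0.1324]
tool_rot: [-3.141, 0.001, 1.814]
force: [-0.9, -0.2, -1.3]
grip_width: 0.0072
```

Request:
move_arm([
  [0,0,0,0,0,0],
  [0,0,0,0,0,0],
])

```text
clock: 10.55
position: [0.4465, 0.0795, 0.1324]
tool_rot: [-3.142, -0.0, 1.817]
force: [-0.2, 1.0, -0.6]
grip_width: 0.0077
```

```bash
python3 -c "
from h import *
a=np.array([np.cos(1.811),np.sin(1.811),0]);m=np.array([.4628,0,.133])
goto(m+a*.078,[np.pi,0,1.811])
for n in ('scene','top'):
    f=viewer.grab_frame(n); cv2.imwrite(f'pics/{n}7.png',f[:,:,::-1])
s=cv2.imread('pics/scene7.png')
t=cv2.imread('pics/top7.png')
a=cv2.resize(s[120:220,250:350],None,fx=4,fy=4,interpolation=cv2.INTER_CUBIC)
b=cv2.resize(t[170:270,290:390],None,fx=4,fy=4,interpolation=cv2.INTER_CUBIC)
cv2.imwrite('pics/c10.png',np.hstack([a,b]))
"; python3 m4.py pics/scene7.png "(293,165.2)" "(309,167.2)"
```

```text
t 10.55 pos [0.4465 0.0795 0.1324] rpy [-3.1416e+00 -2.0000e-04  1.8168e+00] q [-0.481  0.357  0.218  2.109 -0.119  0.688  0.062] w 0.0077 F [-0.2  1.  -0.6] M [ 0.025 -0.016  0.061]
 total turn [-0.     -0.0001  0.0018]  shift in current axes [-0.12 -0.12 -0.02]  shift in target axes [-0.12 -0.12 -0.02]
end px [292.037919   166.84994419] q [308.79606001 168.83135566] resid 0.04207384716284794
[[0.46244426 0.01356293 0.178     ]
 [0.4522365  0.05535041 0.178     ]] yaw 1.810382228057368
lateral end,q (m, + = +x side) [0.00277353 0.00269256] dist before mouth [0.01482675 0.05784286]
px off chuck axis (+ down) 0.8705277967997979 0.8479684574119437
```

View pics/c10.png

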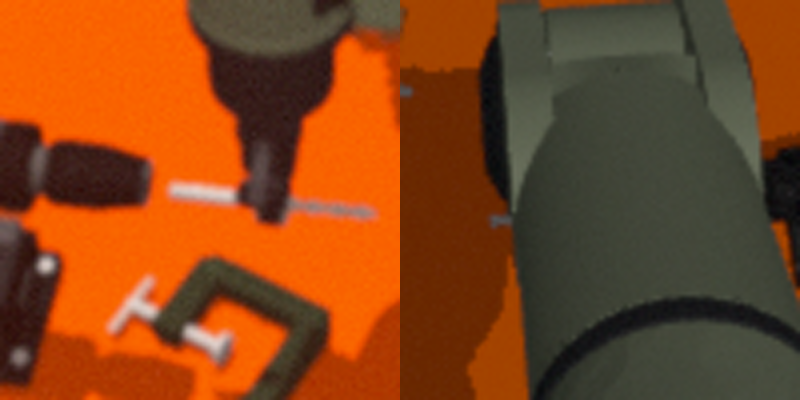

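Request:
move_arm([
  [0,-0.115,0,0,0,0.001],
  [0,0,0,0,0,0],
  [0,0,0,0,0,0],
  [0,0,0,0,0,0],
])

```text
clock: 11.05
position: [0.4438, 0.0787, 0.1325]
tool_rot: [3.142, -0.0, 1.814]
force: [-1.3, -0.1, -1.9]
grip_width: 0.0075
```

```bash
python3 -c "
from h import *
a=np.array([np.cos(1.811),np.sin(1.811),0]);m=np.array([.4628,0,.133])
goto(m+a*.078,[np.pi,0,1.811])
for n in ('scene',):
    f=viewer.grab_frame(n); cv2.imwrite(f'pics/{n}8.png',f[:,:,::-1])
goto(m+a*.078,[np.pi,0,1.811])
"; python3 m4.py pics/scene8.png "(293,166)" "(308,167.9)"
```

```text
t 11.05 pos [0.4438 0.0787 0.1325] rpy [ 3.1415 -0.      1.8138] q [-0.483  0.353  0.219  2.115 -0.119  0.685  0.058] w 0.0075 F [-1.3 -0.1 -1.9] M [-0.03  -0.006  0.005]
 total turn [ 0.     -0.      0.0009]  shift in current axes [-0.12 -0.01 -0.02]  shift in target axes [-0.12 -0.01 -0.02]
t 11.1 pos [0.4438 0.0787 0.1325] rpy [3.1416 0.     1.8139] q [-0.483  0.353  0.219  2.115 -0.119  0.685  0.058] w 0.0072 F [0.6 0.7 0.4] M [ 0.032 -0.017  0.011]
 total turn [0.     0.     0.0009]  shift in current axes [-0.12 -0.01 -0.02]  shift in target axes [-0.12 -0.01 -0.02]
end px [292.50853884 165.90107255] q [308.00869598 167.83134645] resid 0.03392288807419177
[[0.45920582 0.01341754 0.178     ]
 [0.45004569 0.05225013 0.178     ]] yaw 1.8024495148192354
lateral end,q (m, + = +x side) [-0.00040809 -0.00016668] dist before mouth [0.01544801 0.05534563]
px off chuck axis (+ down) -0.12751425412347792 -0.05146959171742081
```

It is aligned within 0.4 mm both by camera and by the state. I'll advance in small steps and watch the force.

Request:
move_arm([
  [-0.3,0,0,0,0,0],
  [-0.2,0,0,0,0,0],
  [-0.1,0,0,0,0,0],
  [-0.1,0,0,0,0,0],
  [0,0,0,0,0,0],
])

```text
clock: 11.6
position: [0.4481, 0.0612, 0.1324]
tool_rot: [3.142, 0.0, 1.813]
force: [-0.4, 0.4, -0.4]
grip_width: 0.0078
```

Request:
move_arm([
  [-0.1,0,0,0,0,0],
  [-0.1,0,0,0,0,0],
  [0,0,0,0,0,0],
])

```text
clock: 11.9
position: [0.4492, 0.0565, 0.1325]
tool_rot: [3.142, 0.0, 1.813]
force: [0.3, -0.1, -1.0]
grip_width: 0.0078
```

Request:
move_arm([
  [-0.1,0,0,0,0,0],
  [-0.1,0,0,0,0,0],
  [-0.1,0,0,0,0,0],
  [-0.1,0,0,0,0,0],
  [0,0,0,0,0,0],
])

```text
clock: 12.4
position: [0.4517, 0.0467, 0.1325]
tool_rot: [3.142, 0.0, 1.813]
force: [0.9, -0.1, 0.0]
grip_width: 0.0076
```

```bash
python3 -c "
from h import *
a=np.array([np.cos(1.811),np.sin(1.811),0]);m=np.array([.4628,0,.133])
goto(m+a*.0365,[np.pi,0,1.811])
for n in ('scene',):
    f=viewer.grab_frame(n); cv2.imwrite(f'pics/{n}9.png',f[:,:,::-1])
s=cv2.imread('pics/scene9.png')
cv2.imwrite('pics/c11.png',cv2.resize(s[120:220,235:335],None,fx=5,fy=5,interpolation=cv2.INTER_CUBIC))
"
```

```text
t 12.4 pos [0.4517 0.0467 0.1325] rpy [3.1415e+00 1.0000e-04 1.8132e+00] q [-0.414  0.358  0.226  2.108 -0.124  0.688  0.136] w 0.0076 F [ 0.9 -0.1  0. ] M [-0.015  0.033 -0.038]
 total turn [0.     0.     0.0007]  shift in current axes [-0.46 -0.01 -0.02]  shift in target axes [-0.46 -0.01 -0.02]
```

View pics/c11.png

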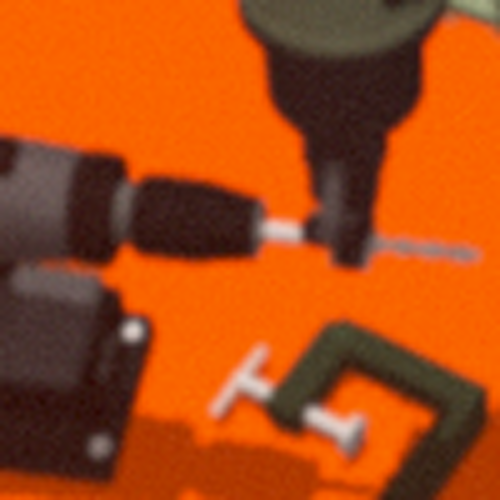

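The shank is in the mouth, entering at crop (260,228), with no side force. I'll continue to the floor, expected about 12 mm further.

Request:
move_arm([
  [-0.1,0,0,0,0,0],
  [-0.1,0,0,0,0,0],
  [-0.1,0,0,0,0,0],
  [0,0,0,0,0,0],
])

```text
clock: 12.85
position: [0.4535, 0.0394, 0.1325]
tool_rot: [-3.142, 0.0, 1.813]
force: [-0.1, 0.4, -0.8]
grip_width: 0.0075
```

Request:
move_arm([
  [-0.05,0,0,0,0,0],
  [-0.05,0,0,0,0,0],
  [0,0,0,0,0,0],
])

```text
clock: 13.15
position: [0.454, 0.0372, 0.1325]
tool_rot: [3.142, 0.0, 1.814]
force: [-0.3, 0.6, 0.1]
grip_width: 0.0075
```

Request:
move_arm([
  [-0.04,0,0,0,0,0],
  [-0.04,0,0,0,0,0],
  [0,0,0,0,0,0],
])

```text
clock: 13.45
position: [0.4543, 0.036, 0.1324]
tool_rot: [-3.141, -0.001, 1.814]
force: [-1.2, 4.2, -0.4]
grip_width: 0.0073
```

Request:
move_arm([
  [-0.04,0,0,0,0,0],
  [-0.04,0,0,0,0,0],
  [0,0,0,0,0,0],
])

```text
clock: 13.75
position: [0.4543, 0.0357, 0.1323]
tool_rot: [-3.141, -0.003, 1.816]
force: [-5.4, 17.3, 0.1]
grip_width: 0.0077
```

Request:
move_arm([
  [-0.04,0,0,0,0,0],
  [0,0,0,0,0,0],
  [0,0,0,0,0,0],
])

```text
clock: 14.05
position: [0.4543, 0.0356, 0.1323]
tool_rot: [-3.141, -0.003, 1.816]
force: [-6.3, 24.2, -0.2]
grip_width: 0.0073
```

```bash
python3 -c "
from h import *
a=np.array([np.cos(1.811),np.sin(1.811),0]);m=np.array([.4628,0,.133])
goto(m+a*.0365,[np.pi,0,1.811])
for n in ('scene',):
    f=viewer.grab_frame(n); cv2.imwrite(f'pics/{n}10.png',f[:,:,::-1])
s=cv2.imread('pics/scene10.png')
cv2.imwrite('pics/c12.png',cv2.resize(s[120:220,235:335],None,fx=5,fy=5,interpolation=cv2.INTER_CUBIC))
"
```

```text
t 14.05 pos [0.4543 0.0356 0.1323] rpy [-3.1406 -0.0034  1.8164] q [-0.385  0.361  0.225  2.103 -0.129  0.691  0.171] w 0.0073 F [-6.3 24.2 -0.2] M [ 4.888  1.37  -0.022]
 total turn [-0.0003 -0.0011  0.0017]  shift in current axes [-0.   -0.01 -0.03]  shift in target axes [-0.   -0.01 -0.03]
```

View pics/c12.png

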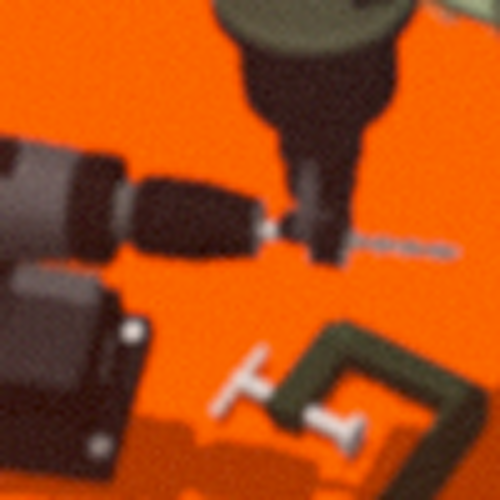

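The bit is home: it stalls at 25 N axial exactly at the predicted depth (middle 36.5 mm before the mouth). I'll relax the push, release and lift.

Request:
move_arm([
  [0.1,0,0,0,0,0],
  [0,0,0,0,0,0],
])

```text
clock: 14.3
position: [0.4544, 0.0359, 0.1324]
tool_rot: [-3.141, -0.001, 1.815]
force: [-1.8, 9.7, -1.4]
grip_width: 0.0074
```

Request:
move_arm([
  [0,0,0,0,0,0],
  [0,0,0,0,0,0],
  [0,0,0,0,0,0],
], claw=0.2)

```text
clock: 14.6
position: [0.4547, 0.0346, 0.1325]
tool_rot: [3.141, 0.0, 1.813]
force: [0.4, -1.2, 0.7]
grip_width: 0.034
```

Request:
move_arm([
  [0,0,-0.5,0,0,0],
  [0,0,-1,0,0,0],
  [0,0,-1,0,0,0],
  [0,0,-1,0,0,0],
  [0,0,-0.5,0,0,0],
])

```text
clock: 15.1
position: [0.4552, 0.0347, 0.2343]
tool_rot: [3.139, 0.0, 1.813]
force: [0.0, 0.2, -1.4]
grip_width: 0.0344
```

```bash
python3 -c "
from h import *
a=np.array([np.cos(1.811),np.sin(1.811),0]);m=np.array([.4628,0,.133])
goto(m-a*.048,[np.pi,0,1.811])
for n in ('scene','top'):
    f=viewer.grab_frame(n); cv2.imwrite(f'pics/{n}11.png',f[:,:,::-1])
s=cv2.imread('pics/scene11.png');t=cv2.imread('pics/top11.png')
cv2.imwrite('pics/c13.png',np.hstack([cv2.resize(s[110:220,235:345],None,fx=3.6,fy=3.6,interpolation=cv2.INTER_CUBIC),cv2.resize(t[150:260,310:420],None,fx=3.6,fy=3.6,interpolation=cv2.INTER_CUBIC)]))
"
```

```text
t 15.1 pos [0.4552 0.0347 0.2343] rpy [3.1394e+00 1.0000e-04 1.8132e+00] q [-0.429  0.208  0.263  1.99  -0.066  0.949  0.109] w 0.0344 F [ 0.   0.2 -1.4] M [-0.011 -0.003 -0.024]
 total turn [0.0007 0.     0.0007]  shift in current axes [-3.34 -0.05  4.05]  shift in target axes [-3.34 -0.04  4.05]
```

View pics/c13.png

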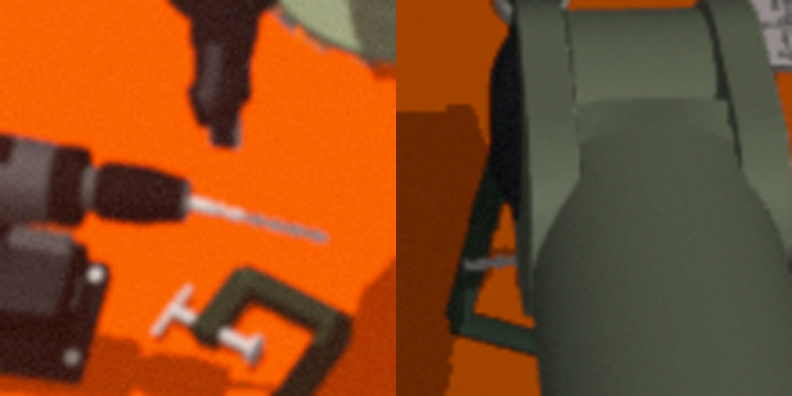

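The bit stays in the chuck and droops, with its tip at crop (325,238). Next I'll move above the sleeve, open fully and lean.

Request:
move_arm([
  [-0.8,-0.03,0,0,0,0],
  [-0.9,0,0,0,0,0],
  [-0.9,0,0,0,0,0],
  [-0.74,0,0,0,0,0],
  [0,0,0,0,0,0],
], claw=-1)

```text
clock: 15.7
position: [0.4738, -0.0487, 0.2317]
tool_rot: [-3.141, 0.001, 1.811]
force: [-0.4, 0.5, -0.5]
grip_width: 0.0857
```

Request:
move_arm([
  [0,-0.25,0,0.045,0,0],
  [0,-0.25,0,0.045,0,0],
  [0,-0.25,0,0.045,0,0],
  [0,-0.25,0,0.045,0,0],
  [0,0,0,0,0,0],
])

```text
clock: 16.2
position: [0.4504, -0.0507, 0.2345]
tool_rot: [-2.566, -0.0, 1.816]
force: [-0.3, 0.6, -0.8]
grip_width: 0.0853
```

Request:
move_arm([
  [0,0,0,0,0,0],
  [0,0,0,0,0,0],
])

```text
clock: 16.4
position: [0.4503, -0.0523, 0.2379]
tool_rot: [-2.579, 0.0, 1.813]
force: [-0.2, 0.1, 0.6]
grip_width: 0.0852
```

```bash
python3 -c "
from h import *
a=np.array([np.cos(1.811),np.sin(1.811),0]);m=np.array([.4628,0,.133])
goto(m-a*.048,[np.pi,0,1.811])
o=bot.observe();R=Ro.from_euler('xyz',o['tool_rot']).as_matrix();T=o['position'];print(R)
for n in ('scene','top'):
    f=viewer.grab_frame(n); cv2.imwrite(f'pics/{n}12.png',f[:,:,::-1])
s=cv2.imread('pics/scene12.png');x0,y0=210,80
A=cv2.resize(s[y0:y0+120,x0:x0+130],None,fx=5,fy=5,interpolation=cv2.INTER_CUBIC)
for off,c in ((lambda r:T+np.array([0,0,.029])-r*R[:,2],(255,255,0)),(lambda r:T-(.029+r)*R[:,2],(0,255,0))):
  for k in (-.0425,.0425):
    q=proj('scene',off(.013)+k*R[:,1])[0];cv2.circle(A,(int((q[0]-x0+.5)*5),int((q[1]-y0+.5)*5)),4,c,2)
cv2.imwrite('pics/c14.png',A)
"
```

```text
t 16.4 pos [ 0.4503 -0.0523  0.2379] rpy [-2.5787e+00  2.0000e-04  1.8131e+00] q [-0.296  0.58   0.326  1.593 -0.033  1.541  0.281] w 0.0852 F [-0.2  0.1  0.6] M [ 0.129 -0.539  0.046]
 total turn [-0.1792  0.0002  0.0006]  shift in current axes [-0.01  3.07  3.02]  shift in target axes [-0.01  0.98  4.2 ]
[[-2.39906606e-01  8.21030453e-01 -5.18028779e-01]
 [ 9.70795954e-01  2.02792594e-01 -1.28181038e-01]
 [-1.88136105e-04 -5.33651721e-01 -8.45704325e-01]]
```

View pics/c14.png

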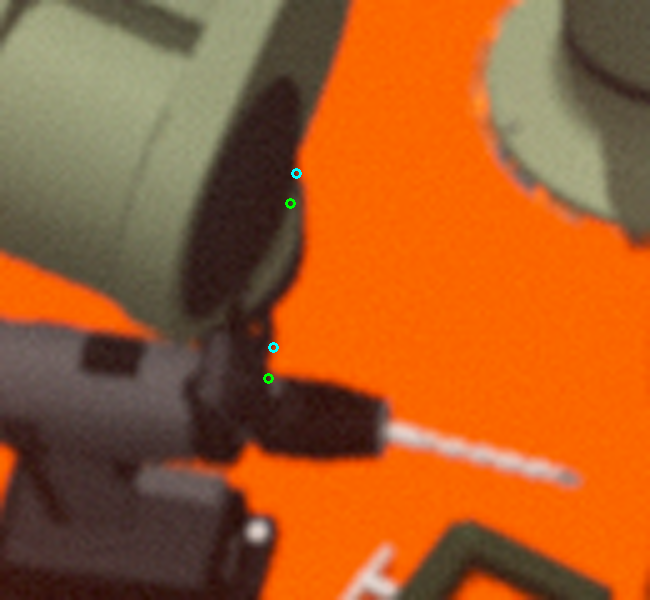

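```bash
python3 -c "
import cv2,numpy as np
def f(n):
    s=cv2.imread(n).astype(float)[125:180,225:300]
    s=np.clip((s/255)**.5*255*1.2,0,255).astype(np.uint8)
    return cv2.resize(s,None,fx=8,fy=8,interpolation=cv2.INTER_CUBIC)
cv2.imwrite('pics/c15.png',f('pics/scene12.png'))
t=cv2.imread('pics/top12.png');cv2.imwrite('pics/c16.png',cv2.resize(t[150:270,310:450],None,fx=5,fy=5,interpolation=cv2.INTER_CUBIC))
"
```

```text
(no output)
```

View pics/c15.png

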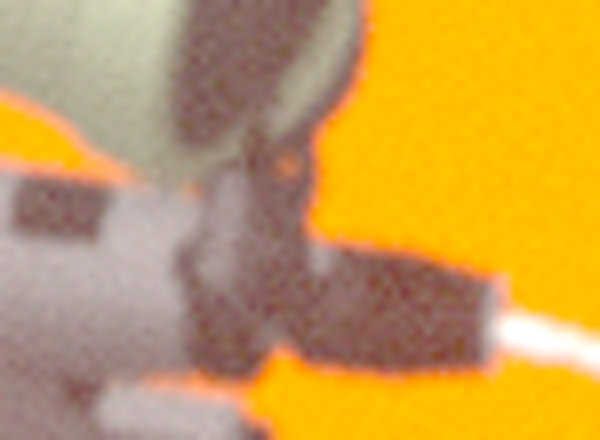

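View pics/c16.png

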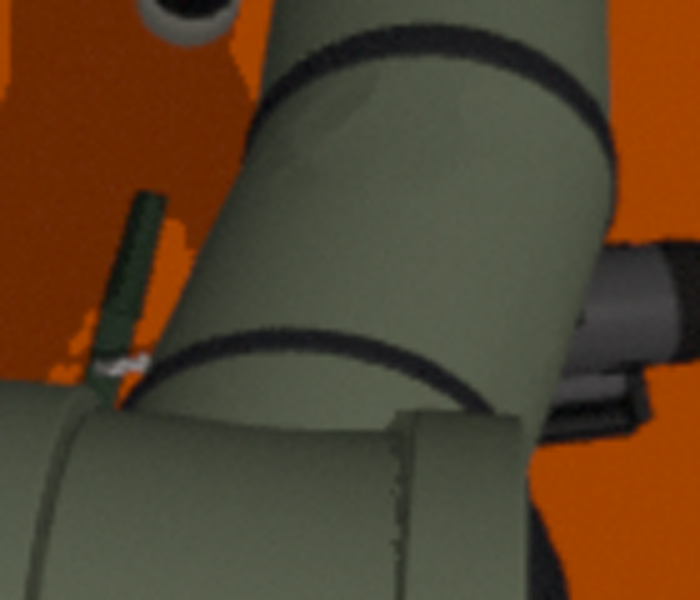

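The pad tip is at scene (265,157), which matches the offset lying along the tool axis (pads about 48–50 mm behind the reported TCP). I'll lean a bit more and then work out the approach.

Request:
move_arm([
  [0,-0.28,0,0.045,0,0],
  [0,-0.28,0,0.045,0,0],
  [0,-0.2,0,0.03,0,0],
  [0,0,0,0,0,0],
  [0,0,0,0,0,0],
])

```text
clock: 17.0
position: [0.4365, -0.0559, 0.2498]
tool_rot: [-2.203, 0.0, 1.813]
force: [0.2, 0.7, -0.5]
grip_width: 0.0851
```

```bash
cat >> h.py <<'E'
AX=np.array([np.cos(1.811),np.sin(1.811),0]);MO=np.array([.4628,0,.178]);G=MO-AX*.048;D=.050
def sleeve(back=0,lean=None):
    o=bot.observe();roll=o["tool_rot"][0]; L=(roll+np.pi) if roll<0 else roll-np.pi
    lean=L if lean is None else lean
    rpy=[lean-np.pi,0,1.811];R=Ro.from_euler("xyz",rpy).as_matrix()
    print("lean",round(L,3)); goto(G+(D-back)*R[:,2],rpy)
E
python3 -c "
from h import *
sleeve();sleeve(.06)"
```

```text
lean 0.939
t 17.0 pos [ 0.4365 -0.0559  0.2498] rpy [-2.2029e+00  3.0000e-04  1.8132e+00] q [-0.288  0.8    0.328  1.408  0.01   1.876  0.3  ] w 0.0851 F [ 0.2  0.7 -0.5] M [ 0.161 -0.844  0.042]
 total turn [0.     0.0006 0.0003]  shift in current axes [0.   3.23 2.44]  shift in target axes [0.   3.23 2.44]
lean 0.939
t 17.0 pos [ 0.4365 -0.0559  0.2498] rpy [-2.2029e+00  3.0000e-04  1.8132e+00] q [-0.288  0.8    0.328  1.408  0.01   1.876  0.3  ] w 0.0851 F [ 0.2  0.7 -0.5] M [ 0.161 -0.844  0.042]
 total turn [0.     0.0006 0.0003]  shift in current axes [-0.    3.23  0.04]  shift in target axes [0.   3.23 0.04]
```

Request:
move_arm([
  [0,0.8,0,0,0,0],
  [0,0.8,0,0,0,0],
  [0,0.8,0,0,0,0],
  [0,0.8,0,0,0,0],
  [0,0,0,0,0,0],
])

```text
clock: 17.5
position: [0.4824, -0.0441, 0.1845]
tool_rot: [-2.202, -0.0, 1.814]
force: [-0.5, -0.2, 0.2]
grip_width: 0.0853
```

Request:
move_arm([
  [0,0,0,0,0,0],
  [0,0,0,0,0,0],
])

```text
clock: 17.7
position: [0.482, -0.0446, 0.1865]
tool_rot: [-2.202, 0.0, 1.813]
force: [0.3, -0.7, 0.1]
grip_width: 0.0852
```

```bash
python3 -c "
from h import *
sleeve()
for n in ('scene','top'):
    f=viewer.grab_frame(n); cv2.imwrite(f'pics/{n}13.png',f[:,:,::-1])
s=cv2.imread('pics/scene13.png');t=cv2.imread('pics/top13.png')
g=lambda s:np.clip((s/255.)**.6*255*1.2,0,255).astype(np.uint8)
cv2.imwrite('pics/c17.png',g(np.hstack([cv2.resize(s[90:190,215:315],None,fx=4,fy=4,interpolation=cv2.INTER_CUBIC),cv2.resize(t[170:270,330:430],None,fx=4,fy=4,interpolation=cv2.INTER_CUBIC)])))
"
```

```text
lean 0.94
t 17.7 pos [ 0.482  -0.0446  0.1865] rpy [-2.2019e+00  5.0000e-04  1.8131e+00] q [-0.272  0.944  0.312  1.282 -0.025  1.863  0.287] w 0.0852 F [ 0.3 -0.7  0.1] M [ 0.158 -0.818 -0.006]
 total turn [0.     0.0006 0.0003]  shift in current axes [0.   0.08 2.46]  shift in target axes [-0.    0.08  2.46]
```

View pics/c17.png

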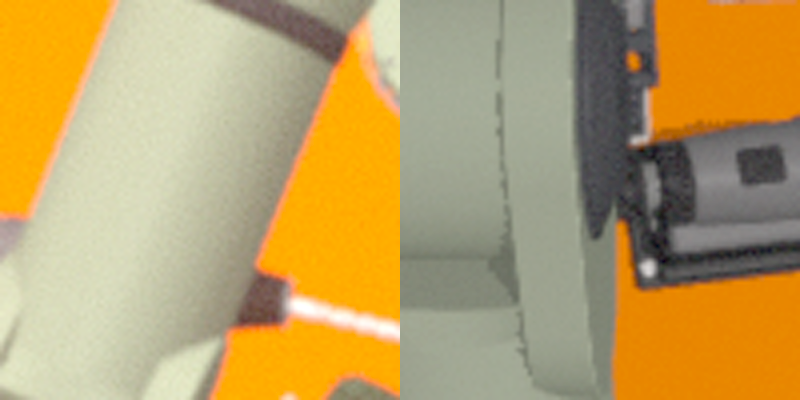

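```bash
python3 -c "
from h import *
o=bot.observe();R=Ro.from_euler('xyz',o['tool_rot']).as_matrix();T=o['position']
P=lambda X:((proj('top',X)-[330,170]+.5)*4+[400,0]).round(0)
print('G',P(G),'collar',P(MO-AX*.074),'mouth',P(MO))
for sx in(-.011,0,.011): print('near tip',sx,P(T-.042*R[:,2]+.0425*R[:,1]+sx*R[:,0]))
"
```

```text
G [[620. 189.]] collar [[658. 184.]] mouth [[549. 198.]]
near tip -0.011 [[619.  91.]]
near tip 0 [[603.  93.]]
near tip 0.011 [[588.  95.]]
```

```bash
python3 -c "
from h import *
o=bot.observe();R=Ro.from_euler('xyz',o['tool_rot']).as_matrix();T=o['position']
print('T',T);print(R.round(3))
for z in (.15,.18,.2,.22,.25,.3):
  X=onz('top',[(390.7,204.5)],z)[0]; print(z,X.round(4),'in tool frame',(R.T@(X-T)).round(4))
s=cv2.imread('pics/top13.png')
g=lambda s:np.clip((s/255.)**.5*255*1.3,0,255).astype(np.uint8)
cv2.imwrite('pics/c18.png',g(cv2.resize(s[130:230,360:440],None,fx=6,fy=6,interpolation=cv2.INTER_CUBIC)))
"
```

```text
T [ 0.48205406 -0.04444382  0.18607225]
[[-0.24   0.572 -0.784]
 [ 0.971  0.141 -0.194]
 [-0.    -0.808 -0.589]]
0.15 [ 0.5156 -0.065   0.15  ] in tool frame [-0.028   0.0455 -0.0011]
0.18 [ 0.5093 -0.0603  0.18  ] in tool frame [-0.0219  0.0182 -0.0147]
0.2 [ 0.505  -0.0571  0.2   ] in tool frame [-0.0178  0.0001 -0.0238]
0.22 [ 0.5008 -0.0539  0.22  ] in tool frame [-0.0137 -0.018  -0.0328]
0.25 [ 0.4944 -0.0492  0.25  ] in tool frame [-0.0076 -0.0453 -0.0464]
0.3 [ 0.4838 -0.0413  0.3   ] in tool frame [ 0.0026 -0.0906 -0.0691]
```

View pics/c18.png

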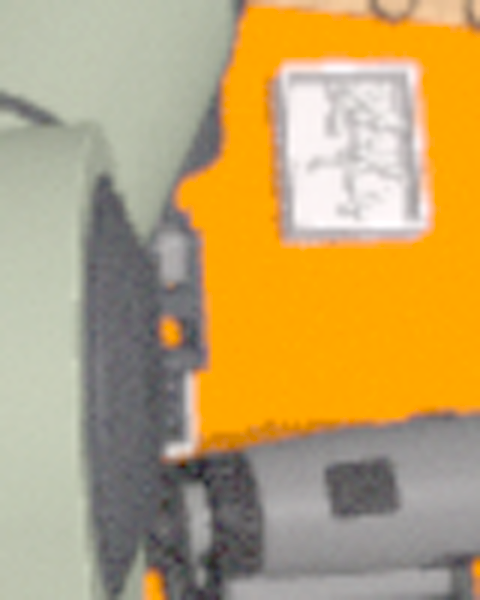

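The visible finger is the upper one. Its tip comes out at tool-frame (−0.008, −0.045, −0.046), which agrees with the tool-axis offset of about 0.03 m. I'll approach the sleeve.

Request:
move_arm([
  [0,0.08,0.6,0,0,0],
  [0,0,0.6,0,0,0],
  [0,0,0.6,0,0,0],
  [0,0,0.6,0,0,0],
  [0,0,0,0,0,0],
])

```text
clock: 18.3
position: [0.4349, -0.056, 0.1483]
tool_rot: [-2.198, -0.0, 1.813]
force: [0.5, 0.2, -0.1]
grip_width: 0.0854
```

Request:
move_arm([
  [0,0,0,0,0,0],
  [0,0,0,0,0,0],
])

```text
clock: 18.5
position: [0.4368, -0.0556, 0.1486]
tool_rot: [-2.2, 0.0, 1.814]
force: [0.9, -0.8, -0.2]
grip_width: 0.0851
```

```bash
python3 -c "
from h import *
sleeve()
for n in ('scene','top'):
    f=viewer.grab_frame(n); cv2.imwrite(f'pics/{n}14.png',f[:,:,::-1])
s=cv2.imread('pics/scene14.png');t=cv2.imread('pics/top14.png')
g=lambda s:np.clip((s/255.)**.6*255*1.2,0,255).astype(np.uint8)
cv2.imwrite('pics/c19.png',g(np.hstack([cv2.resize(s[110:210,235:335],None,fx=4,fy=4,interpolation=cv2.INTER_CUBIC),cv2.resize(t[170:270,330:430],None,fx=4,fy=4,interpolation=cv2.INTER_CUBIC)])))
"
```

```text
lean 0.941
t 18.5 pos [ 0.4368 -0.0556  0.1486] rpy [-2.2004e+00  1.0000e-04  1.8138e+00] q [-0.277  0.925  0.305  1.447 -0.021  1.718  0.282] w 0.0851 F [ 0.9 -0.8 -0.2] M [ 0.188 -0.871  0.008]
 total turn [0.     0.0008 0.0005]  shift in current axes [-0.01 -0.05  0.06]  shift in target axes [-0.01 -0.05  0.06]
```

View pics/c19.png

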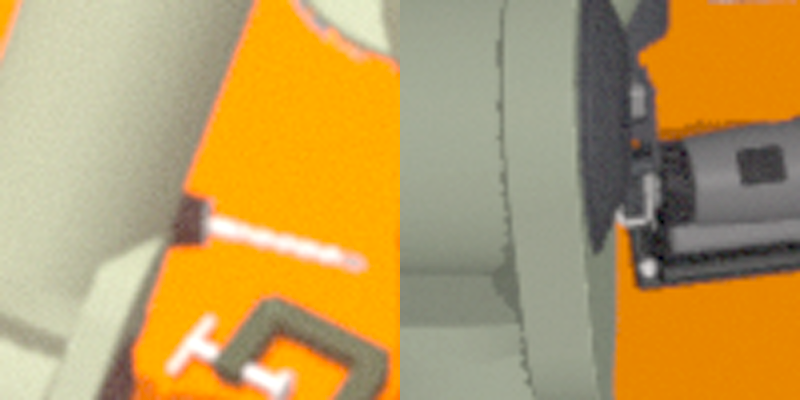

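The fingers straddle the sleeve and the bit tip is still visible at scene crop (360,262). I'll close on the sleeve.

Request:
move_arm([
  [0,-0.05,0.06,0,0,0],
  [0,0,0,0,0,0],
  [0,0,0,0,0,0],
  [0,0,0,0,0,0],
  [0,0,0,0,0,0],
], claw=1, force=80)

```text
clock: 19.1
position: [0.4345, -0.0561, 0.1486]
tool_rot: [-2.2, 0.0, 1.814]
force: [4.0, 1.4, 6.2]
grip_width: 0.0398
```

```bash
cat >> h.py <<'E'
def rd():
    o=bot.observe();R=Ro.from_euler("xyz",o["tool_rot"]).as_matrix();r=.2*R[:,2];F=o["force"]
    print("t",round(o["clock"],2),"lean",round((o["tool_rot"][0]+np.pi+1)%(2*np.pi)-1,4),"w",round(o["grip_width"],4),"Ftool",(R.T@F).round(1),"M.AX",round(o["moment"]@AX,3),"tau",round((o["moment"]-np.cross(r,F))@AX,3),"q",o["qpos"].round(2))
E
python3 -c "
from h import *
rd();sleeve()"
```

```text
t 19.1 lean 0.9421 w 0.0398 Ftool [ 0.4 -2.5 -7.1] M.AX -0.166 tau -0.672 q [-0.28  0.92  0.3   1.45 -0.02  1.71  0.28]
lean 0.942
t 19.1 pos [ 0.4345 -0.0561  0.1486] rpy [-2.1995e+00  2.0000e-04  1.8138e+00] q [-0.277  0.922  0.305  1.454 -0.02   1.715  0.282] w 0.0398 F [4.  1.4 6.2] M [ 0.002 -0.17  -0.102]
 total turn [0.     0.0008 0.0005]  shift in current axes [-0.01  0.01 -0.01]  shift in target axes [-0.01  0.01 -0.01]
```

Request:
move_arm([
  [0,0.25,-0.016,-0.04,0,0],
  [0,0.25,-0.016,-0.04,0,0],
  [0,0.25,-0.016,-0.04,0,0],
  [0,0,0,0,0,0],
])

```text
clock: 19.5
position: [0.4476, -0.0526, 0.1351]
tool_rot: [-2.585, -0.001, 1.813]
force: [2.6, -2.0, -25.8]
grip_width: 0.0393
```

```bash
python3 -c "
from h import *
rd();sleeve()"
```

```text
t 19.5 lean 0.5569 w 0.0393 Ftool [-2.6 15.4 20.9] M.AX -3.799 tau -0.721 q [-0.28  0.69  0.3   1.68 -0.06  1.33  0.28]
lean 0.557
t 19.5 pos [ 0.4476 -0.0526  0.1351] rpy [-2.5847e+00 -7.0000e-04  1.8131e+00] q [-0.278  0.694  0.299  1.683 -0.061  1.332  0.281] w 0.0393 F [  2.6  -2.  -25.8] M [ 0.557 -3.775  0.691]
 total turn [-0.      0.0002  0.0007]  shift in current axes [-0.02  0.02 -0.03]  shift in target axes [-0.02  0.02 -0.03]
```

Request:
move_arm([
  [0,0.28,0.03,-0.04,0,0],
  [0,0.27,0.01,-0.04,0,0],
  [0,0.25,0,-0.04,0,0],
  [0,0,0,0,0,0],
])

```text
clock: 19.9
position: [0.4649, -0.0483, 0.1279]
tool_rot: [-2.962, -0.001, 1.813]
force: [-0.0, 1.9, 13.1]
grip_width: 0.0398
```

```bash
cat > tip.py <<'E'
import sys
from h import *
f=viewer.grab_frame("scene");cv2.imwrite(sys.argv[1],f[:,:,::-1])
hsv=cv2.cvtColor(f,cv2.COLOR_RGB2HSV)
x0,y0,x1,y1=288,150,340,200
B=f[y0:y1,x0:x1,2].astype(float);m=(B>90).astype(np.uint8)
n,l,st,c=cv2.connectedComponentsWithStats(m)
i=1+np.argmax([st[k,4] if st[k,1]<25 else 0 for k in range(1,n)]);ys,xs=np.where(l==i)
w=B[ys,xs]-40;k=np.polyfit(xs,ys,1,w=w);px=np.array([[xs.min(),0],[xs.max(),0]],float);px[:,1]=np.polyval(k,px[:,0]);px+=[x0,y0]
print("bit px",px.round(2),"slope",round(k[0],4),"n",len(xs))
a=AX;c=proj("scene",[MO,MO+AX*.103]);print("axis px",c.round(2),"slope",((c[1]-c[0])[1]/(c[1]-c[0])[0]).round(4))
# droop: angle in vertical plane through the axis giving the slope
for d in np.arange(-.02,.25,.01):
    e=proj("scene",[MO,MO+.103*(AX*np.cos(d)-np.array([0,0,np.sin(d)]))]);s=(e[1]-e[0]);
    if s[1]/s[0]>k[0]: print("droop ~",round(d,3));break
s=f[110:210,235:335,::-1];cv2.imwrite(sys.argv[1].replace(".png","c.png"),cv2.resize(s,None,fx=5,fy=5,interpolation=cv2.INTER_CUBIC))
E
python3 -c "
from h import *
rd();sleeve()"; python3 tip.py pics/s15.png
```

```text
t 19.9 lean 0.1793 w 0.0398 Ftool [  1.9  -1.9 -13. ] M.AX 0.076 tau -0.309 q [-0.26  0.49  0.28  1.94 -0.11  0.91  0.32]
lean 0.179
t 19.9 pos [ 0.4649 -0.0483  0.1279] rpy [-2.9623e+00 -5.0000e-04  1.8130e+00] q [-0.256  0.486  0.278  1.936 -0.109  0.913  0.319] w 0.0398 F [-0.   1.9 13.1] M [0.37  0.169 0.273]
 total turn [-0.     -0.      0.0007]  shift in current axes [-0.02  0.01 -0.04]  shift in target axes [-0.02  0.01 -0.04]
bit px [[288.   165.68]
 [326.   172.32]] slope 0.1747 n 105
axis px [[287.1  165.36]
 [327.27 170.08]] slope 0.1176
droop ~ 0.1
```

View pics/s15c.png

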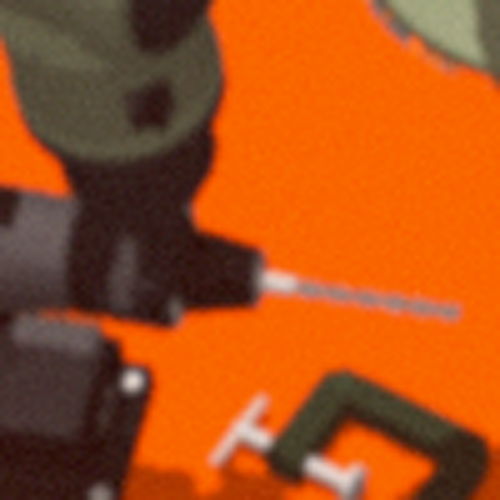

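```bash
cat > dr.py <<'E'
import sys
from h import *
def droop(f):
    # bit midline by column-wise centroid of blue channel between mouth and tip
    B=f[:,:,2].astype(float); pts=[]
    for x in range(291,324):
        yy=np.arange(160,184); v=B[160:184,x]; j=np.argmax(v*(v>45)); 
        w=np.clip(B[160+j-3:160+j+4,x]-30,0,None)if j>2 else np.zeros(1)
        if w.sum()>40: pts.append((x,(w*np.arange(160+j-3,160+j-3+len(w))).sum()/w.sum()))
    pts=np.array(pts); k=np.polyfit(*pts.T,1); r=pts[:,1]-np.polyval(k,pts[:,0]); g=abs(r)<.8; k=np.polyfit(*pts[g].T,1)
    ds=np.arange(-.05,.3,.005); sl=[]
    for d in ds:
        e=proj("scene",[MO,MO+.103*(AX*np.cos(d)-np.array([0,0,np.sin(d)]))]);s=e[1]-e[0];sl.append(s[1]/s[0])
    return round(k[0],4),round(float(np.interp(k[0],sl,ds)),4),round(float(np.polyval(k,320)),2),g.sum()
if __name__=="__main__":
    for n in sys.argv[1:]: print(n,droop(cv2.imread(n)[:,:,::-1]))
E
python3 dr.py pics/scene11.png pics/scene12.png pics/scene13.png pics/scene14.png pics/s15.png
```

```text
pics/scene11.png (np.float64(0.2704), 0.2433, 174.43, np.int64(33))
pics/scene12.png (np.float64(0.2586), 0.225, 174.12, np.int64(33))
pics/scene13.png (np.float64(0.2631), 0.232, 174.2, np.int64(33))
pics/scene14.png (np.float64(0.2627), 0.2313, 174.19, np.int64(33))
pics/s15.png (np.float64(0.168), 0.0809, 171.25, np.int64(33))
```

Request:
move_arm([
  [0,0.2,-0.04,-0.033,0,0],
  [0,0,0,0,0,0],
  [0,0,0,0,0,0],
])

```text
clock: 20.25
position: [0.4697, -0.0472, 0.1272]
tool_rot: [-3.059, -0.0, 1.814]
force: [-5.4, 3.3, 22.1]
grip_width: 0.0394
```

```bash
python3 -c "
from h import *
from dr import droop
rd();print(droop(viewer.grab_frame('scene')))"
```

```text
t 20.25 lean 0.0828 w 0.0394 Ftool [  4.5  -6.2 -21.6] M.AX 1.016 tau -0.233 q [-0.24  0.44  0.27  2.   -0.13  0.8   0.34]
(np.float64(0.1744), 0.0913, 171.65, np.int64(33))
```

Request:
move_arm([
  [0,0.2,-0.01,-0.033,0,0],
  [0,0,0,0,0,0],
  [0,0,0,0,0,0],
])

```text
clock: 20.6
position: [0.4749, -0.0459, 0.1271]
tool_rot: [3.12, -0.0, 1.814]
force: [-5.5, 3.3, 22.3]
grip_width: 0.0394
```

```bash
python3 -c "
from h import *
from dr import droop
rd();print(droop(viewer.grab_frame('scene')))"
```

```text
t 20.6 lean -0.0214 w 0.0394 Ftool [  4.5  -4.  -22.4] M.AX 0.555 tau -0.255 q [-0.22  0.39  0.25  2.08 -0.16  0.67  0.38]
(np.float64(0.1757), 0.0933, 171.59, np.int64(33))
```

Request:
move_arm([
  [0,0.2,-0.01,-0.033,0,0],
  [0,0,0,0,0,0],
  [0,0,0,0,0,0],
])

```text
clock: 20.95
position: [0.48, -0.0447, 0.1275]
tool_rot: [3.016, -0.0, 1.814]
force: [-3.6, 2.8, 21.4]
grip_width: 0.0396
```

```bash
python3 -c "
from h import *
from dr import droop
rd();print(droop(viewer.grab_frame('scene')));sleeve()"
```

```text
t 20.95 lean -0.1255 w 0.0396 Ftool [  3.6  -0.1 -21.6] M.AX 0.146 tau 0.116 q [-0.18  0.35  0.21  2.15 -0.21  0.54  0.43]
(np.float64(0.1724), 0.088, 171.51, np.int64(33))
lean -0.125
t 21.0 pos [ 0.4799 -0.0447  0.1274] rpy [ 3.0166e+00 -1.0000e-04  1.8142e+00] q [-0.18   0.351  0.213  2.148 -0.205  0.538  0.43 ] w 0.0394 F [-5.1  4.7 22.7] M [0.766 0.448 0.413]
 total turn [-0.     -0.0002  0.001 ]  shift in current axes [-0.02  0.01 -0.04]  shift in target axes [-0.02  0.01 -0.04]
```

```bash
python3 tip.py pics/s18.png; python3 -c "
import cv2,numpy as np
A=[cv2.resize(cv2.imread(f'pics/{n}.png')[150:185,275:335],None,fx=8,fy=5,interpolation=cv2.INTER_CUBIC) for n in('scene10','s15','s18')]
cv2.imwrite('pics/c20.png',np.vstack(A))"
```

```text
bit px [[288.   166.02]
 [326.   172.43]] slope 0.1686 n 93
axis px [[287.1  165.36]
 [327.27 170.08]] slope 0.1176
droop ~ 0.09
```

View pics/c20.png

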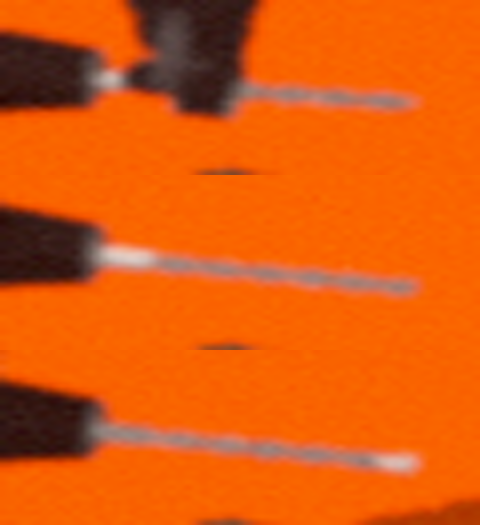

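```bash
cat >> h.py <<'E'
def avg(n=8):
    L=[]
    for i in range(n):
        viewer.grab_frame("scene");o=bot.observe();R=Ro.from_euler("xyz",o["tool_rot"]).as_matrix();L.append(np.r_[R.T@o["force"],R.T@o["moment"]])
    L=np.array(L);m=L.mean(0);s=L.std(0)/n**.5;lean=(o["tool_rot"][0]+np.pi+1)%(2*np.pi)-1
    print("t",round(o["clock"],2),"lean",round(lean,3),"F",m[:3].round(2),"M",m[3:].round(3),"sem",s.round(2),"tau net",round(m[3]+.2*m[1]+1.03*np.sin(lean),3))
E
python3 -c "
from h import *
avg()"
```

```text
t 21.45 lean -0.125 F [  4.83  -1.71 -24.96] M [ 0.361  0.905 -0.263] sem [0.12 0.14 0.21 0.01 0.01 0.01] tau net -0.109
```

Request:
move_arm([
  [0,0,0,0,0,0],
  [0,0,0,0,0,0],
  [0,0,0,0,0,0],
  [0,0,0,0,0,0],
  [0,0,0,0,0,0],
], claw=-1)

```text
clock: 21.95
position: [0.4789, -0.0451, 0.1262]
tool_rot: [3.019, -0.0, 1.814]
force: [-0.1, 0.5, 0.5]
grip_width: 0.0851
```

```bash
python3 -c "
from h import *
from dr import droop
sleeve();avg(3);print(droop(viewer.grab_frame('scene')))"
```

```text
lean -0.122
t 21.95 pos [ 0.4789 -0.0451  0.1262] rpy [ 3.0193 -0.      1.8136] q [-0.18   0.353  0.214  2.149 -0.205  0.538  0.43 ] w 0.0851 F [-0.1  0.5  0.5] M [-0.049  0.15   0.021]
 total turn [-0.     -0.0001  0.0008]  shift in current axes [-0.01  0.06 -0.08]  shift in target axes [-0.01  0.06 -0.08]
t 22.1 lean -0.122 F [-0.02 -0.54  0.16] M [0.128 0.    0.008] sem [0.26 0.12 0.27 0.01 0.   0.01] tau net -0.106
(np.float64(0.1712), 0.0861, 171.47, np.int64(33))
```

Request:
move_arm([
  [0,-0.2,-0.09,0.041,0,0],
  [0,-0.26,-0.02,0.041,0,0],
  [0,-0.26,-0.02,0.041,0,0],
  [0,-0.26,-0.02,0.041,0,0],
  [0,0,0,0,0,0],
])

```text
clock: 22.65
position: [0.4562, -0.0499, 0.1306]
tool_rot: [-2.743, 0.0, 1.816]
force: [-0.3, 0.3, -0.5]
grip_width: 0.0851
```

```bash
python3 -c "
from h import *
sleeve();avg(2)"
```

```text
lean 0.399
t 22.65 pos [ 0.4562 -0.0499  0.1306] rpy [-2.7428  0.      1.816 ] q [-0.277  0.607  0.296  1.784 -0.079  1.163  0.292] w 0.0851 F [-0.3  0.3 -0.5] M [ 0.149 -0.425 -0.055]
 total turn [0.     0.0006 0.0015]  shift in current axes [-0.04 -0.06 -0.03]  shift in target axes [-0.04 -0.06 -0.03]
t 22.75 lean 0.392 F [ 0.19 -0.49  0.4 ] M [-0.373  0.033 -0.012] sem [0.32 0.11 0.07 0.01 0.01 0.  ] tau net -0.077
```

Request:
move_arm([
  [0,-0.26,-0.02,0.041,0,0],
  [0,-0.26,-0.02,0.041,0,0],
  [0,-0.26,-0.02,0.041,0,0],
  [0,-0.26,-0.02,0.041,0,0],
  [0,0,0,0,0,0],
])

```text
clock: 23.25
position: [0.435, -0.0556, 0.1459]
tool_rot: [-2.228, -0.001, 1.814]
force: [-0.3, -0.3, -0.8]
grip_width: 0.0856
```

Request:
move_arm([
  [0,0,0,0,0,0],
  [0,0,0,0,0,0],
])

```text
clock: 23.45
position: [0.4357, -0.0562, 0.1487]
tool_rot: [-2.238, 0.0, 1.813]
force: [0.9, 0.1, 0.8]
grip_width: 0.0853
```

```bash
python3 -c "
from h import *
from dr import droop
sleeve();avg(3);print(droop(viewer.grab_frame('scene')))"
```

```text
lean 0.903
t 23.45 pos [ 0.4357 -0.0562  0.1487] rpy [-2.2384e+00  3.0000e-04  1.8126e+00] q [-0.279  0.898  0.308  1.474 -0.026  1.681  0.282] w 0.0853 F [0.9 0.1 0.8] M [ 0.173 -0.762 -0.015]
 total turn [0.     0.0005 0.0002]  shift in current axes [0.01 0.06 0.03]  shift in target axes [0.01 0.06 0.03]
t 23.6 lean 0.904 F [ 0.76 -0.2  -0.2 ] M [-0.817  0.01   0.037] sem [0.06 0.44 0.09 0.01 0.01 0.02] tau net -0.047
(np.float64(0.1751), 0.0923, 171.3, np.int64(33))
```

Request:
move_arm([
  [0,0.05,0,0,0,0],
  [0,0,0,0,0,0],
  [0,0,0,0,0,0],
  [0,0,0,0,0,0],
  [0,0,0,0,0,0],
], claw=1, force=90)

```text
clock: 24.15
position: [0.4362, -0.0557, 0.1478]
tool_rot: [-2.233, 0.0, 1.813]
force: [-1.1, 0.9, 12.9]
grip_width: 0.0395
```

```bash
python3 -c "
from h import *
from dr import droop
sleeve();avg(3);print(droop(viewer.grab_frame('scene')))"
```

```text
lean 0.909
t 24.15 pos [ 0.4362 -0.0557  0.1478] rpy [-2.2325e+00  2.0000e-04  1.8133e+00] q [-0.279  0.903  0.307  1.469 -0.026  1.686  0.282] w 0.0395 F [-1.1  0.9 12.9] M [-0.225  1.276 -0.278]
 total turn [0.     0.0006 0.0004]  shift in current axes [-0.01  0.01  0.02]  shift in target axes [-0.01  0.01  0.02]
t 24.3 lean 0.909 F [  1.27 -10.97  -7.54] M [1.312 0.321 0.073] sem [0.15 0.13 0.24 0.03 0.03 0.  ] tau net -0.07
(np.float64(0.1727), 0.0885, 171.19, np.int64(33))
```

Request:
move_arm([
  [0,0.1,0,-0.016,0,0],
  [0,0.1,0,-0.016,0,0],
  [0,0,0,0,0,0],
])

```text
clock: 24.65
position: [0.4395, -0.0548, 0.144]
tool_rot: [-2.337, -0.0, 1.813]
force: [1.4, 0.6, 10.5]
grip_width: 0.0395
```

```bash
python3 -c "
from h import *
from dr import droop
sleeve();avg(3);print(droop(viewer.grab_frame('scene')))"
```

```text
lean 0.805
t 24.65 pos [ 0.4395 -0.0548  0.144 ] rpy [-2.3369e+00 -1.0000e-04  1.8130e+00] q [-0.28   0.842  0.306  1.528 -0.037  1.586  0.28 ] w 0.0395 F [ 1.4  0.6 10.5] M [-0.16   0.606 -0.244]
 total turn [-0.      0.0004  0.0005]  shift in current axes [-0.01  0.01  0.03]  shift in target axes [-0.01  0.01  0.03]
t 24.8 lean 0.808 F [  1.68 -11.07 -11.17] M [1.442 0.316 0.101] sem [0.4  0.42 0.47 0.11 0.03 0.01] tau net -0.028
(np.float64(0.1625), 0.0721, 170.93, np.int64(33))
```

Request:
move_arm([
  [0,0.07,0,-0.016,0,0],
  [0,0.09,0,-0.016,0,0],
  [0,0,0,0,0,0],
])

```text
clock: 25.15
position: [0.4429, -0.054, 0.1406]
tool_rot: [-2.438, 0.0, 1.814]
force: [4.7, 1.7, 4.4]
grip_width: 0.0395
```

```bash
python3 -c "
from h import *
from dr import droop
avg(3);print(droop(viewer.grab_frame('scene')))"
```

```text
t 25.3 lean 0.708 F [  0.44  -3.28 -13.18] M [-0.101  0.154  0.178] sem [0.17 0.71 0.58 0.13 0.04 0.01] tau net -0.087
(np.float64(0.153), 0.0568, 170.61, np.int64(33))
```

Request:
move_arm([
  [0,0.09,0,-0.016,0,0],
  [0,0.09,0,-0.016,0,0],
  [0,0,0,0,0,0],
])

```text
clock: 25.65
position: [0.4467, -0.0531, 0.1376]
tool_rot: [-2.539, 0.0, 1.814]
force: [6.7, 1.2, 6.4]
grip_width: 0.0393
```

```bash
python3 -c "
from h import *
from dr import droop
avg(3);f=viewer.grab_frame('scene');cv2.imwrite('pics/s20.png',f[:,:,::-1]);print(droop(f))"
```

```text
t 25.8 lean 0.606 F [  0.66  -0.19 -13.16] M [-0.733  0.109  0.25 ] sem [0.33 0.39 0.61 0.09 0.03 0.01] tau net -0.183
(np.float64(0.1524), 0.0559, 170.41, np.int64(33))
```

```bash
cat > dr.py <<'E'
import sys
from h import *
def droop(f,a=291,b=324):
    f=f.astype(float); A=np.clip(1-(f[:,:,0]-f[:,:,2])/247,0,1); pts=[]
    for x in range(a,b):
        c=np.interp(x,[288,326],[165.8,171]); y0=int(c)-5
        v=np.clip(A[y0:y0+13,x]-.06,0,None); i=np.argmax(v); lo=max(0,i-4);w=v[lo:i+5]
        if w.sum()>.8: pts.append((x,(w*np.arange(y0+lo,y0+lo+len(w))).sum()/w.sum(),w.sum()))
    pts=np.array(pts); k=np.polyfit(pts[:,0],pts[:,1],1); r=pts[:,1]-np.polyval(k,pts[:,0]); g=abs(r)<.6; k=np.polyfit(*pts[g,:2].T,1)
    ds=np.arange(-.05,.3,.005); sl=[]
    for d in ds:
        e=proj("scene",[MO,MO+.103*(AX*np.cos(d)-np.array([0,0,np.sin(d)]))]);s=e[1]-e[0];sl.append(s[1]/s[0])
    return "slope %.4f droop %.4f y@320 %.2f y@290 %.2f n %d wid %.2f"%(k[0],np.interp(k[0],sl,ds),np.polyval(k,320),np.polyval(k,290),g.sum(),pts[:,2].mean())
if __name__=="__main__":
    for n in sys.argv[1:]: print(n,droop(cv2.imread(n)[:,:,::-1]))
E
python3 dr.py pics/scene11.png pics/scene12.png pics/scene13.png pics/scene14.png pics/s15.png pics/s18.png pics/s20.png
python3 -c "
from dr import *
for n,a,b in (('scene8',293,307),('scene10',311,325),('scene7',293,308)): print(n,droop(cv2.imread(f'pics/{n}.png')[:,:,::-1],a,b))"
```

```text
pics/scene11.png slope 0.2654 droop 0.2355 y@320 174.41 y@290 166.45 n 33 wid 2.45
pics/scene12.png slope 0.2579 droop 0.2239 y@320 174.20 y@290 166.46 n 33 wid 2.77
pics/scene13.png slope 0.2605 droop 0.2280 y@320 174.25 y@290 166.44 n 33 wid 2.76
pics/scene14.png slope 0.2602 droop 0.2275 y@320 174.25 y@290 166.44 n 33 wid 2.78
pics/s15.png slope 0.1657 droop 0.0773 y@320 171.24 y@290 166.26 n 33 wid 2.28
pics/s18.png slope 0.1728 droop 0.0887 y@320 171.53 y@290 166.34 n 33 wid 2.30
pics/s20.png slope 0.1522 droop 0.0556 y@320 170.50 y@290 165.93 n 33 wid 2.77
scene8 slope 0.1146 droop -0.0048 y@320 169.29 y@290 165.85 n 14 wid 3.38
scene10 slope 0.1161 droop -0.0023 y@320 169.51 y@290 166.03 n 14 wid 2.17
scene7 slope 0.1084 droop -0.0146 y@320 170.11 y@290 166.85 n 15 wid 3.39
```

Request:
move_arm([
  [0,0.1,0,-0.016,0,0],
  [0,0.1,-0.01,-0.016,0,0],
  [0,0,0,0,0,0],
])

```text
clock: 26.15
position: [0.4508, -0.0521, 0.1351]
tool_rot: [-2.639, 0.0, 1.814]
force: [7.4, 1.6, 4.0]
grip_width: 0.0396
```

```bash
python3 -c "
from h import *
from dr import droop
avg(2);print(droop(viewer.grab_frame('scene')))"
```

```text
t 26.25 lean 0.505 F [  0.51   0.92 -12.04] M [-0.82   0.104  0.289] sem [0.14 0.42 0.23 0.1  0.   0.  ] tau net -0.136
slope 0.1418 droop 0.0389 y@320 170.06 y@290 165.80 n 33 wid 2.73
```

Request:
move_arm([
  [0,0.1,0,-0.016,0,0],
  [0,0.1,-0.01,-0.016,0,0],
  [0,0,0,0,0,0],
])

```text
clock: 26.6
position: [0.4551, -0.051, 0.133]
tool_rot: [-2.739, 0.0, 1.814]
force: [6.2, 2.3, 3.8]
grip_width: 0.0393
```

```bash
python3 -c "
from h import *
from dr import droop
avg(2);f=viewer.grab_frame('scene');cv2.imwrite('pics/s21.png',f[:,:,::-1]);print(droop(f))
g=lambda s:np.clip((s/255.)**.5*255*1.2,0,255).astype(np.uint8)
cv2.imwrite('pics/c21.png',g(cv2.resize(f[130:190,235:335,::-1],None,fx=7,fy=7,interpolation=cv2.INTER_CUBIC)))"
```

```text
t 26.7 lean 0.405 F [ 0.93  2.02 -8.98] M [-0.779  0.126  0.265] sem [0.24 0.3  0.91 0.11 0.03 0.01] tau net 0.031
slope 0.1403 droop 0.0365 y@320 169.90 y@290 165.69 n 33 wid 2.57
```

View pics/c21.png

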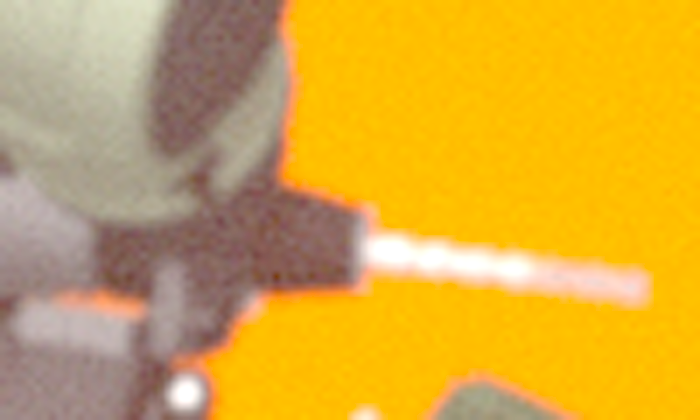

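Request:
move_arm([
  [0,0.1,-0.01,-0.016,0,0],
  [0,0.1,0,-0.016,0,0],
  [0,0,0,0,0,0],
])

```text
clock: 27.05
position: [0.4596, -0.0499, 0.1312]
tool_rot: [-2.839, -0.0, 1.814]
force: [5.1, 1.1, 1.1]
grip_width: 0.0395
```

```bash
python3 -c "
from h import *
from dr import droop
avg(3);[print(droop(viewer.grab_frame('scene'))) for i in (1,2)]"
```

```text
t 27.2 lean 0.305 F [ 0.84  1.24 -8.73] M [-0.695  0.096  0.304] sem [0.31 0.45 0.65 0.09 0.04 0.02] tau net -0.137
slope 0.1411 droop 0.0378 y@320 169.92 y@290 165.69 n 33 wid 2.44
slope 0.1407 droop 0.0371 y@320 169.92 y@290 165.70 n 33 wid 2.44
```

Request:
move_arm([
  [0,0.1,-0.01,-0.016,0,0],
  [0,0.1,0,-0.016,0,0],
  [0,0,0,0,0,0],
])

```text
clock: 27.6
position: [0.4642, -0.0487, 0.13]
tool_rot: [-2.939, -0.0, 1.814]
force: [5.4, 0.1, 0.1]
grip_width: 0.0393
```

```bash
python3 -c "
from h import *
from dr import droop
avg(3);[print(droop(viewer.grab_frame('scene'))) for i in (1,2)]"
```

```text
t 27.75 lean 0.205 F [ 0.95  1.69 -7.22] M [-0.758  0.132  0.304] sem [0.21 0.49 0.85 0.06 0.03 0.02] tau net -0.21
slope 0.1387 droop 0.0339 y@320 169.91 y@290 165.75 n 33 wid 2.29
slope 0.1381 droop 0.0329 y@320 169.90 y@290 165.76 n 33 wid 2.29
```

Request:
move_arm([
  [0,0.1,-0.01,-0.016,0,0],
  [0,0.1,0,-0.016,0,0],
  [0,0,0,0,0,0],
])

```text
clock: 28.15
position: [0.4689, -0.0476, 0.1293]
tool_rot: [-3.04, -0.0, 1.814]
force: [6.1, 0.8, -2.7]
grip_width: 0.0397
```

```bash
python3 -c "
from h import *
from dr import droop
avg(3);[print(droop(viewer.grab_frame('scene'))) for i in (1,2)];sleeve()"
```

```text
t 28.3 lean 0.104 F [ 1.02  3.21 -4.83] M [-0.822  0.039  0.322] sem [0.15 0.4  0.77 0.04 0.04 0.01] tau net -0.072
slope 0.1313 droop 0.0220 y@320 169.85 y@290 165.91 n 33 wid 2.19
slope 0.1311 droop 0.0217 y@320 169.85 y@290 165.91 n 33 wid 2.19
lean 0.105
t 28.4 pos [ 0.4688 -0.0476  0.1292] rpy [-3.0371  0.      1.8139] q [-0.249  0.447  0.274  1.986 -0.124  0.829  0.337] w 0.0395 F [2.4 1.3 7.3] M [ 0.229 -0.653 -0.362]
 total turn [0.     0.0001 0.0009]  shift in current axes [-0.01  0.01  0.04]  shift in target axes [-0.01  0.01  0.04]
```

```bash
cat >> h.py <<'E'
def tq(n=10):
    L=[]
    for i in range(n):
        viewer.grab_frame("scene");o=bot.observe();R=Ro.from_euler("xyz",o["tool_rot"]).as_matrix();f=R.T@o["force"];m=R.T@o["moment"];lean=(o["tool_rot"][0]+np.pi+1)%(2*np.pi)-1
        L.append([m[0]+.2*f[1]+1.03*np.sin(lean),f[1],f[2],m[0],m[2]])
    L=np.array(L);print("t",round(o["clock"],2),"lean",round(lean,3),"tau,Fy,Fz,Mx,Mz",L.mean(0).round(3),"sem",(L.std(0)/n**.5).round(3),"slope Mx/Fy",np.polyfit(L[:,1],L[:,3],1).round(3))
E
python3 -c "
from h import *
tq(10)"
```

```text
t 28.9 lean 0.104 tau,Fy,Fz,Mx,Mz [-0.155  2.493 -6.386 -0.761  0.33 ] sem [0.019 0.097 0.119 0.008 0.009] slope Mx/Fy [-0.024 -0.701]
```

Request:
move_arm([
  [0,0.1,0,-0.016,0,0],
  [0,0.1,0,-0.016,0,0],
  [0,0.1,0,-0.016,0,0],
  [0,0,0,0,0,0],
])

```text
clock: 29.3
position: [0.4761, -0.0458, 0.1291]
tool_rot: [3.092, -0.0, 1.813]
force: [5.8, 0.7, 2.0]
grip_width: 0.0397
```

```bash
python3 -c "
from h import *
from dr import droop
tq(10);[print(droop(viewer.grab_frame('scene'))) for i in (1,)];sleeve()"
```

```text
t 29.8 lean -0.046 tau,Fy,Fz,Mx,Mz [ -0.054   1.694 -10.393  -0.345   0.327] sem [0.027 0.13  0.509 0.034 0.007] slope Mx/Fy [-0.161 -0.073]
slope 0.1313 droop 0.0219 y@320 169.85 y@290 165.91 n 33 wid 2.19
lean -0.046
t 29.85 pos [ 0.476  -0.0458  0.129 ] rpy [ 3.0953e+00 -1.0000e-04  1.8139e+00] q [-0.214  0.378  0.245  2.092 -0.17   0.644  0.389] w 0.0395 F [ 0.5  1.9 10.3] M [ 0.323 -0.245 -0.288]
 total turn [-0.     -0.0001  0.0009]  shift in current axes [-0.01  0.01  0.04]  shift in target axes [-0.01  0.01  0.04]
```

Request:
move_arm([
  [0,0.095,0,-0.015,0,0],
  [0,0.095,0,-0.015,0,0],
])

```text
clock: 30.05
position: [0.4805, -0.0447, 0.1294]
tool_rot: [3.0, -0.0, 1.814]
force: [-1.0, 3.2, 13.1]
grip_width: 0.0396
```

```bash
python3 -c "
from h import *
tq(1)"
```

```text
t 30.1 lean -0.146 tau,Fy,Fz,Mx,Mz [ 0.194  7.489 -1.825 -1.154  0.27 ] sem [0. 0. 0. 0. 0.] slope Mx/Fy [-0.077 -0.577]h.py:42: RankWarning: Polyfit may be poorly conditioned
  L=np.array(L);print("t",round(o["clock"],2),"lean",round(lean,3),"tau,Fy,Fz,Mx,Mz",L.mean(0).round(3),"sem",(L.std(0)/n**.5).round(3),"slope Mx/Fy",np.polyfit(L[:,1],L[:,3],1).round(3))
```

Request:
move_arm([
  [0,0.095,0,-0.015,0,0],
])

```text
clock: 30.2
position: [0.4827, -0.0442, 0.1297]
tool_rot: [2.954, -0.0, 1.814]
force: [-4.9, 3.1, 18.7]
grip_width: 0.0392
```

```bash
python3 -c "
from h import *
tq(1)"
```

```text
t 30.25 lean -0.193 tau,Fy,Fz,Mx,Mz [ 0.133  5.711 -6.132 -0.812  0.227] sem [0. 0. 0. 0. 0.] slope Mx/Fy [-0.071 -0.406]h.py:42: RankWarning: Polyfit may be poorly conditioned
  L=np.array(L);print("t",round(o["clock"],2),"lean",round(lean,3),"tau,Fy,Fz,Mx,Mz",L.mean(0).round(3),"sem",(L.std(0)/n**.5).round(3),"slope Mx/Fy",np.polyfit(L[:,1],L[:,3],1).round(3))
```

Request:
move_arm([
  [0,0.095,0,-0.015,0,0],
])

```text
clock: 30.35
position: [0.4849, -0.0436, 0.1302]
tool_rot: [2.907, -0.0, 1.814]
force: [-6.4, 3.0, 20.1]
grip_width: 0.0393
```

```bash
python3 -c "
from h import *
from dr import droop
tq(1);tq(6);f=viewer.grab_frame('scene');print(droop(f));sleeve()"
```

```text
t 30.4 lean -0.24 tau,Fy,Fz,Mx,Mz [ 0.263  5.564 -9.362 -0.605  0.262] sem [0. 0. 0. 0. 0.] slope Mx/Fy [-0.054 -0.303]
t 30.7 lean -0.235 tau,Fy,Fz,Mx,Mz [ -0.026   0.124 -18.654   0.189   0.28 ] sem [0.056 0.601 1.095 0.074 0.012] slope Mx/Fy [-0.117  0.203]
slope 0.1242 droop 0.0107 y@320 169.70 y@290 165.97 n 33 wid 2.41
lean -0.235
t 30.75 pos [ 0.4849 -0.0436  0.1302] rpy [ 2.9068e+00 -5.0000e-04  1.8138e+00] q [-0.116  0.311  0.154  2.222 -0.285  0.399  0.52 ] w 0.0394 F [-6.1  0.3 20.2] M [ 0.32   0.437 -0.211]
 total turn [-0.     -0.0004  0.0008]  shift in current axes [-0.02  0.01  0.04]  shift in target axes [-0.02  0.01  0.04]h.py:42: RankWarning: Polyfit may be poorly conditioned
  L=np.array(L);print("t",round(o["clock"],2),"lean",round(lean,3),"tau,Fy,Fz,Mx,Mz",L.mean(0).round(3),"sem",(L.std(0)/n**.5).round(3),"slope Mx/Fy",np.polyfit(L[:,1],L[:,3],1).round(3))
```

Request:
move_arm([
  [0,0,0,0,0,0],
  [0,0,0,0,0,0],
  [0,0,0,0,0,0],
  [0,0,0,0,0,0],
  [0,0,0,0,0,0],
], claw=-1)

```text
clock: 31.25
position: [0.4847, -0.0436, 0.1299]
tool_rot: [2.906, -0.0, 1.814]
force: [0.5, -0.2, -0.5]
grip_width: 0.0852
```

```bash
python3 -c "
from h import *
from dr import droop
tq(4);f=viewer.grab_frame('scene');print(droop(f));sleeve()"
```

```text
t 31.45 lean -0.236 tau,Fy,Fz,Mx,Mz [-0.041 -0.344 -0.137  0.268 -0.021] sem [0.041 0.188 0.231 0.012 0.005] slope Mx/Fy [0.011 0.272]
slope 0.1246 droop 0.0113 y@320 169.70 y@290 165.96 n 33 wid 2.42
lean -0.236
t 31.5 pos [ 0.4848 -0.0436  0.13  ] rpy [ 2.906  -0.      1.8137] q [-0.116  0.311  0.154  2.223 -0.285  0.397  0.52 ] w 0.0854 F [0.1 0.2 0.4] M [-0.072  0.213 -0.025]
 total turn [-0.     -0.0002  0.0008]  shift in current axes [-0.02  0.02  0.03]  shift in target axes [-0.02  0.02  0.03]
```

Request:
move_arm([
  [0,-0.245,-0.02,0.039,0,0],
  [0,-0.245,-0.02,0.039,0,0],
  [0,-0.245,-0.02,0.039,0,0],
  [0,-0.245,-0.02,0.039,0,0],
  [0,-0.245,-0.02,0.039,0,0],
])

```text
clock: 32.0
position: [0.4558, -0.0508, 0.1333]
tool_rot: [-2.76, 0.001, 1.814]
force: [-0.7, 0.3, -0.4]
grip_width: 0.0855
```

Request:
move_arm([
  [0,-0.245,-0.02,0.039,0,0],
  [0,0,0,0,0,0],
  [0,0,0,0,0,0],
  [0,0,0,0,0,0],
])

```text
clock: 32.4
position: [0.45, -0.0526, 0.1358]
tool_rot: [-2.644, 0.0, 1.813]
force: [0.1, -0.5, 0.4]
grip_width: 0.0849
```

```bash
python3 -c "
from h import *
from dr import droop
tq(6);f=viewer.grab_frame('scene');cv2.imwrite('pics/s22.png',f[:,:,::-1]);print(droop(f));sleeve()"
```

```text
t 32.7 lean 0.498 tau,Fy,Fz,Mx,Mz [-0.005  0.016 -0.162 -0.5    0.014] sem [0.037 0.195 0.143 0.012 0.009] slope Mx/Fy [-0.018 -0.499]
slope 0.1320 droop 0.0232 y@320 169.67 y@290 165.71 n 33 wid 2.76
lean 0.499
t 32.75 pos [ 0.4503 -0.0522  0.1358] rpy [-2.6429 -0.      1.8135] q [-0.287  0.66   0.313  1.72  -0.073  1.275  0.292] w 0.0855 F [ 0.5 -0.   0.8] M [ 0.18  -0.475 -0.03 ]
 total turn [-0.      0.0004  0.0007]  shift in current axes [-0.01  0.06  0.05]  shift in target axes [-0.01  0.06  0.05]
```

Request:
move_arm([
  [0,0.05,0.02,0,0,0],
  [0,0,0,0,0,0],
  [0,0,0,0,0,0],
  [0,0,0,0,0,0],
  [0,0,0,0,0,0],
], claw=1, force=90)

```text
clock: 33.25
position: [0.451, -0.052, 0.135]
tool_rot: [-2.642, -0.0, 1.814]
force: [-0.4, 1.3, 11.7]
grip_width: 0.0398
```

```bash
python3 -W ignore -c "
from h import *
tq(4)"
```

```text
t 33.45 lean 0.5 tau,Fy,Fz,Mx,Mz [ 0.301 -5.44  -9.559  0.896  0.064] sem [0.035 0.2   0.224 0.012 0.009] slope Mx/Fy [-0.032  0.723]
```

Request:
move_arm([
  [0,0.06,0,-0.01,0,0],
  [0,0.06,0,-0.01,0,0],
])

```text
clock: 33.65
position: [0.4537, -0.0513, 0.1336]
tool_rot: [-2.706, -0.0, 1.814]
force: [0.3, 0.9, 11.7]
grip_width: 0.0398
```

```bash
python3 -W ignore -c "
from h import *
tq(1)"
```

```text
t 33.7 lean 0.433 tau,Fy,Fz,Mx,Mz [-0.103  0.707 -1.046 -0.676  0.072] sem [0. 0. 0. 0. 0.] slope Mx/Fy [-0.478 -0.338]h.py:42: RankWarning: Polyfit may be poorly conditioned
  L=np.array(L);print("t",round(o["clock"],2),"lean",round(lean,3),"tau,Fy,Fz,Mx,Mz",L.mean(0).round(3),"sem",(L.std(0)/n**.5).round(3),"slope Mx/Fy",np.polyfit(L[:,1],L[:,3],1).round(3))
```

Request:
move_arm([
  [0,0.06,0,-0.01,0,0],
])

```text
clock: 33.8
position: [0.4551, -0.051, 0.133]
tool_rot: [-2.737, 0.0, 1.814]
force: [-0.7, 2.3, 14.4]
grip_width: 0.0395
```

```bash
python3 -W ignore -c "
from h import *
tq(1)"
```

```text
t 33.85 lean 0.402 tau,Fy,Fz,Mx,Mz [ 0.029  0.813 -2.78  -0.536  0.052] sem [0. 0. 0. 0. 0.] slope Mx/Fy [-0.33  -0.268]h.py:42: RankWarning: Polyfit may be poorly conditioned
  L=np.array(L);print("t",round(o["clock"],2),"lean",round(lean,3),"tau,Fy,Fz,Mx,Mz",L.mean(0).round(3),"sem",(L.std(0)/n**.5).round(3),"slope Mx/Fy",np.polyfit(L[:,1],L[:,3],1).round(3))
```

Request:
move_arm([
  [0,0.06,0,-0.01,0,0],
])

```text
clock: 33.95
position: [0.4565, -0.0507, 0.1324]
tool_rot: [-2.768, 0.0, 1.814]
force: [-0.5, 1.2, 13.3]
grip_width: 0.0396
```

```bash
python3 -W ignore -c "
from h import *
tq(1)"
```

```text
t 34.0 lean 0.37 tau,Fy,Fz,Mx,Mz [ 0.214  1.543 -2.605 -0.467  0.087] sem [0. 0. 0. 0. 0.] slope Mx/Fy [-0.151 -0.234]h.py:42: RankWarning: Polyfit may be poorly conditioned
  L=np.array(L);print("t",round(o["clock"],2),"lean",round(lean,3),"tau,Fy,Fz,Mx,Mz",L.mean(0).round(3),"sem",(L.std(0)/n**.5).round(3),"slope Mx/Fy",np.polyfit(L[:,1],L[:,3],1).round(3))
```

Request:
move_arm([
  [0,0.06,0,-0.01,0,0],
])

```text
clock: 34.1
position: [0.4579, -0.0503, 0.1318]
tool_rot: [-2.8, 0.0, 1.814]
force: [-0.9, 1.3, 13.2]
grip_width: 0.0394
```

```bash
python3 -W ignore -c "
from h import *
tq(1);sleeve()"
```

```text
t 34.15 lean 0.339 tau,Fy,Fz,Mx,Mz [ 0.032  0.808 -2.48  -0.471  0.105] sem [0. 0. 0. 0. 0.] slope Mx/Fy [-0.292 -0.236]
lean 0.339
t 34.15 pos [ 0.458  -0.0503  0.1319] rpy [-2.8030e+00 -2.0000e-04  1.8131e+00] q [-0.281  0.571  0.306  1.825 -0.092  1.1    0.304] w 0.0398 F [1.2 1.6 2.1] M [ 0.322 -0.406 -0.187]
 total turn [-0.      0.0002  0.0006]  shift in current axes [-0.01  0.02  0.04]  shift in target axes [-0.01  0.02  0.04]h.py:42: RankWarning: Polyfit may be poorly conditioned
  L=np.array(L);print("t",round(o["clock"],2),"lean",round(lean,3),"tau,Fy,Fz,Mx,Mz",L.mean(0).round(3),"sem",(L.std(0)/n**.5).round(3),"slope Mx/Fy",np.polyfit(L[:,1],L[:,3],1).round(3))
```

Request:
move_arm([
  [0,0.06,0,-0.011,0,0],
  [0,0,0,0,0,0],
])

```text
clock: 34.35
position: [0.4595, -0.0499, 0.1314]
tool_rot: [-2.837, -0.0, 1.813]
force: [2.1, 0.9, 6.5]
grip_width: 0.0396
```

```bash
python3 -W ignore -c "
from h import *
from dr import droop
tq(6);f=viewer.grab_frame('scene');cv2.imwrite('pics/s23.png',f[:,:,::-1]);print(droop(f))"
```

```text
t 34.65 lean 0.308 tau,Fy,Fz,Mx,Mz [  0.112  -2.691 -12.233   0.339   0.112] sem [0.039 0.393 0.46  0.055 0.006] slope Mx/Fy [-0.124  0.005]
slope 0.1394 droop 0.0350 y@320 169.86 y@290 165.68 n 33 wid 2.43
```

Request:
move_arm([
  [0,0.06,0,-0.011,0,0],
  [0,0.06,0,-0.011,0,0],
  [0,0.06,0,-0.011,0,0],
  [0,0.06,0,-0.011,0,0],
])

```text
clock: 35.1
position: [0.4659, -0.0483, 0.1297]
tool_rot: [-2.975, 0.0, 1.814]
force: [5.1, 2.5, 6.3]
grip_width: 0.0393
```

```bash
python3 -W ignore -c "
from h import *
rd();tq(8)"
```

```text
t 35.1 lean 0.1665 w 0.0393 Ftool [ 1.2  4.4 -7.1] M.AX -0.796 tau 0.085 q [-0.27  0.48  0.29  1.94 -0.12  0.9   0.33]
t 35.5 lean 0.168 tau,Fy,Fz,Mx,Mz [-4.000e-03  3.995e+00 -7.348e+00 -9.740e-01  1.620e-01] sem [0.022 0.771 1.304 0.147 0.013] slope Mx/Fy [-0.189 -0.219]
```

The geometry puts the sleeve about 0.9 rad past jaw take-up. The settled torque is about 0.2 N·m above the same-lean readings before tightening. That is consistent with hand-tight, so I'll stop here, release and retreat.

Request:
move_arm([
  [0,0,0,0,0,0],
  [0,0,0,0,0,0],
  [0,0,0,0,0,0],
  [0,0,0,0,0,0],
  [0,0,0,0,0,0],
], claw=-1)

```text
clock: 36.0
position: [0.4646, -0.0486, 0.1292]
tool_rot: [-2.972, -0.0, 1.814]
force: [-0.5, -0.5, 0.2]
grip_width: 0.0853
```

Request:
move_arm([
  [0,0,-0.4,0,0,0],
  [0,0,-0.8,0,0,0],
  [0,0,-1,0,0,0],
  [0,0,-1,0,0,0],
  [0,0,-1,0,0,0],
])

```text
clock: 36.5
position: [0.482, -0.0444, 0.2346]
tool_rot: [-2.972, 0.0, 1.814]
force: [-0.0, 0.5, -0.1]
grip_width: 0.0854
```

Request:
move_arm([
  [0,0,-1,0,0,0],
  [0,0,-0.5,0,0,0],
  [0,0,0,0,0,0],
  [0,0,0,0,0,0],
])

```text
clock: 36.9
position: [0.4876, -0.0428, 0.2691]
tool_rot: [-2.971, -0.0, 1.814]
force: [0.2, -0.1, -0.9]
grip_width: 0.0855
```

```bash
python3 -W ignore -c "
from h import *
from dr import droop
rd()
f=viewer.grab_frame('scene');cv2.imwrite('pics/s30.png',f[:,:,::-1]);print(droop(f))
f=viewer.grab_frame('top');cv2.imwrite('pics/t30.png',f[:,:,::-1])"
```

```text
t 36.9 lean 0.1703 w 0.0855 Ftool [-0.1  0.3  0.9] M.AX -0.141 tau -0.082 q [-0.31  0.34  0.33  1.74 -0.07  1.25  0.29]
slope 0.1392 droop 0.0346 y@320 169.87 y@290 165.69 n 33 wid 2.37
```

View pics/s30.png

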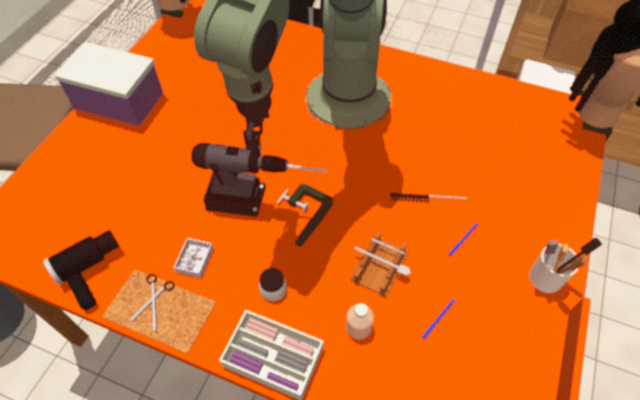

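```bash
python3 -c "
import cv2,numpy as np
for n in('scene10','scene14','s30'):
    f=cv2.imread(f'pics/{n}.png').astype(float);A=np.clip(1-(f[:,:,2]-f[:,:,0])/247,0,1)
    p=np.array([A[166:178,x].max() for x in range(318,334)]);h=np.median(p[:5])/2;i=np.argmax(p<h);print(n,318+i-1+(p[i-1]-h)/(p[i-1]-p[i]))"
```

```text
scene10 326.3
scene14 325.53225806451616
s30 326.6375
```

```bash
python3 -c "
from h import *
rd();print(workorder.job_done())"
```

```text
t 37.0 lean 0.1713 w 0.0852 Ftool [ 0.7 -0.5 -0.1] M.AX -0.168 tau -0.275 q [-0.31  0.34  0.33  1.74 -0.07  1.25  0.29]
the job is handed in; nothing more can be done
None
```

I put the 10 mm twist bit from the rest fully home in the chuck and turned the sleeve until the jaws held it. I then let go, backed the gripper off, and handed the job in at about 37 s.

**What happened on the way**
- **Missed grasp:** the first grasp closed above the bit without touching anything. The cameras showed the fingertips sit about 30 mm behind the reported TCP, so I corrected for that.
- **Insertion:** the shank stopped against the chuck floor with about 25 N of push, at the expected depth.
- **Tightening:** it took three strokes of the sleeve, about 2.5 rad in all. The droop was gone at about 1.6 rad, so the sleeve is about 0.9 rad past the point where the jaws take the bit.

**Last checks**
- **Bit position:** the tip is within 0.4 px (about 1 mm) of where it was while pressed home, both along the axis and in height, so the bit is straight and home.
- **Other things on the bench:** by eye, they look unmoved in the final scene picture. The gripper is open and reads no contact force.
- **Tightness:** the torque readings were noisy, about ±0.1 N·m. Readings at the same lean rose by about 0.2 N·m between take-up and the end, where I expected about 0.13. Single readings while turning came out lower than expected. So hand-tight rests mainly on the turn angle, not on a clean torque reading.
- **Droop in the first stroke:** the droop stopped changing late in the first stroke, which I could not explain. If the fingers slipped on the sleeve then, it was before the jaws took the bit.

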